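# Restock the stain-treating corner

### The job

Press every brush lying on the counter down into a spring clip of its own on the rack, so that it snaps fully home with the middle of its handle centred in the clip, either way round. Pull open the top drawer of the green-fronted chest by its handle, take out every purple carton and lay it lengthwise along the narrow raised shelf, centred across its width and resting flat, then push the drawer fully shut. Leave the other things on the counter where they are.

Things in the scene. Friction and masses are not known exactly. Their poses are not given: they have to be found in the camera images.
- brush0: scrubbing brush, 162 mm long, about 70 g, bristles down, axis 13 mm above the counter. Round blue handle, 18 mm in diameter. Origin: middle of the handle, on its axis; +x towards the head. Handle from x = -54 to +54 mm, end stop (26 mm in diameter) -62 to -54, head (38 mm wide, z -13 to +9) +54 to +100. 2 or 3 of the brushes are there
- brush1: scrubbing brush, 162 mm long, about 70 g, bristles down, axis 13 mm above the counter. Round yellow handle, 18 mm in diameter. Origin: middle of the handle, on its axis; +x towards the head. Handle from x = -54 to +54 mm, end stop (26 mm in diameter) -62 to -54, head (38 mm wide, z -13 to +9) +54 to +100. 2 or 3 of the brushes are there
- brush2: scrubbing brush, 162 mm long, about 70 g, bristles down, axis 13 mm above the counter. Round orange handle, 18 mm in diameter. Origin: middle of the handle, on its axis; +x towards the head. Handle from x = -54 to +54 mm, end stop (26 mm in diameter) -62 to -54, head (38 mm wide, z -13 to +9) +54 to +100. 2 or 3 of the brushes are there
- carton0: purple carton of stain-remover bar with a white band, 70 x 36 x 36 mm, about 90 g, origin at its centre, x along its 70 mm length; it starts lying flat in the top drawer, its length roughly along the drawer's slide
- carton1: purple carton of stain-remover bar with a white band, 70 x 36 x 36 mm, about 90 g, origin at its centre, x along its 70 mm length; it starts lying flat in the top drawer, its length roughly along the drawer's slide
- rack: grey rack with three spring roller clips side by side: base 110 x 215 x 20 mm, origin under its centre, x along the clipped handles (away from the robot at yaw 0), clips at y = -70, 0, +70 mm. Fixed to the counter, also turned a little from start to start
- clip0 (a point): clip at y = -70 mm of the rack: where the middle of a seated handle's axis lies, 60 mm above the counter; x along the handle, y across, z up. Rubber rollers at x = +-(28..40) mm, tops 12.5 mm above this point, gap 14 mm at rest. The handle, pushed down (7 to 10 N), snaps under them onto rests 9 mm below. Between the rollers, fingers have room down to 28 mm below this point
- clip1 (a point): clip in the middle of the rack: where the middle of a seated handle's axis lies, 60 mm above the counter; x along the handle, y across, z up. Rubber rollers at x = +-(28..40) mm, tops 12.5 mm above this point, gap 14 mm at rest. The handle, pushed down (7 to 10 N), snaps under them onto rests 9 mm below. Between the rollers, fingers have room down to 28 mm below this point
- clip2 (a point): clip at y = +70 mm of the rack: where the middle of a seated handle's axis lies, 60 mm above the counter; x along the handle, y across, z up. Rubber rollers at x = +-(28..40) mm, tops 12.5 mm above this point, gap 14 mm at rest. The handle, pushed down (7 to 10 N), snaps under them onto rests 9 mm below. Between the rollers, fingers have room down to 28 mm below this point
- ledge_top (a point): centre of the top face of the narrow raised wooden shelf, 100 mm above the counter: y along its 180 mm length, x across its 26 mm width, z up. The board is 10 mm thick on two steel posts; room for two cartons end to end, for instance centred at y = -42 and +42 mm. Fixed to the counter, turned a little from start to start
- chest: white two-drawer chest with green drawer fronts, 240 x 240 x 160 mm, origin under its centre, its -x side is the front (faces the robot, turned a little), fixed to the counter. The drawers slide along its -x. A blue box 55 mm tall is fixed on the rear half of its top
- chest_drawer0 (a joint): top drawer slide, m: 0 shut, 0.165 fully open; starts shut or up to 8 mm ajar and stays where it is left (about 1 N of friction). Inner floor 90 mm above the counter, 195 x 198 mm inside, rims of its walls 138 mm above the counter. A small amber jar stands at its back and stays there. The lower drawer is not needed
- chest_drawer0_handle (a point): middle of the top drawer's steel bar handle: the bar runs level along y for 120 mm, 11 mm thick, its centre line 35 mm out from the drawer front (open behind it), 122 mm above the counter, 38 mm below the chest's top. Moves with the drawer. Axes as the chest's: pull along -x
- jug: white bottle with blue label, 100 mm in diameter, 220 mm tall, origin under its centre; leave alone
- spraycan: blue can, 56 mm in diameter, 170 mm tall, origin under its centre; leave alone
- cup: clear measuring cup, 60 mm in diameter, 55 mm tall, origin under its centre; leave alone
- roller: lint roller with red handle lying behind the shelf, 216 mm long, 44 mm in diameter, origin under its paper roll's handle end; leave alone
- iron: blue clothes iron, 240 x 110 mm, 120 mm tall, origin under its centre; leave alone
Mind the look-alikes: they are no part of the job. Several things have the shape of the brush1; the one meant has the colours described above.

How it is judged:
By the outcome, as a careful person would: the job done as asked, in the order asked, and still so for the second after the job is handed in, with the robot touching nothing.
Of brush0, brush1, brush2 only 2 to 3 are there at a start; the rules pass over those that are not, and their reading is None.
At some moment in a run one of brush0, brush1, brush2 may be knocked a few centimetres aside while the robot is not near it.
Once in a run the grip may slacken for a moment while it holds something.
It also fails if it takes over 200 s, if anything falls off the work surface, if the arm or the gripper's body presses on something with over 40 N, if the wrist force passes 120 N, or if a joint passes its speed limit or range.

### The arm

A 6-joint arm with a two-finger parallel gripper is mounted at the origin on the work surface. World frame = base frame: x ahead of the robot, y to its left, z up, the work surface at z = 0. Lengths are in m, angles in degrees, forces in N, time in s.
With the tool pointing down it reaches from about 0.325 to 0.775 m from the base axis. Payload 5.5 kg.
Tool frame: the origin (TCP) lies on the mounting face of the last link; the fingertips stand 182 mm ahead of it and the grasp point (between the pads) lies 163 mm ahead of it (manip.tcp_to_tips is the distance from the TCP to the fingertips, in m); z points along the fingers, y is the line along which they close (so a half turn about z gives the same grasp; the last joint's range is limited). The gripper opens to 88 mm and grips with 3 to 60 N. Pads are 20 mm wide; open, the fingers measure 115 mm over their backs; the gripper's body (75 mm by 178 mm) begins 61 mm behind the grasp point.
Start: joints at [-80.14, 5.22, 70.514, -0, 104.267, -3.249], TCP at [0.136, -0.584, 0.405] pointing down, gripper open.
Joint ranges: [-164.24, 164.24], [-49.07, 125.15], [9.68, 141.18], [-86.29, 266.29], [3.28, 154.24], [-151.56, 151.56]. Speed limits (degrees/s): [147.25, 147.25, 172.46, 180, 180, 180].

### API

Orientations are given as [roll, pitch, yaw] about the fixed x, y, z axes, in that order (R = Rz(yaw) Ry(pitch) Rx(roll)).
In Python, from plant import manip, vision, models gives the robot as it stands.
- The arm moves only by the tool move_arm, never from a script. Its argument "plan" is a list of rows, each an object with "xyz": the shift along the world's x, y, z in cm, a list of three; "twist": the turn about the world's z in rad; "claw": the closure, from 0 (fully open) to 1 (shut). In form: [{"xyz": [x, y, z], "twist": twist, "claw": claw}, ...]. A call has exactly 5 rows; each row shifts and turns the commanded pose from where the row before left it; what a row does not reach is not made up. A row lasts 1/10 s, in which the tool goes at most 50 mm and 8.59 degrees, less where a joint would pass 70% of its speed; a pose out of reach is approached as far as the arm can. A call is refused whole if a number of a shift passes 5 or a number of a turn 0.15, either way. A call with a gripper value outside its range is refused whole. The fingers move at their own pace and stop on an object; "grip_force" is the grip in N (left out, the last holds). Time passes only in rows, so rows that do not move let the fingers close, or fill a call up. It gives the time, the measured TCP pose, the force, the opening and the grip force at its end, in the units of the state.
- manip.observe(): the state, without advancing time (a new reading comes with each control period).
- vision.snapshot(name): name is "scene" or "side" or "wrist"; returns a dict with "frame" (480x640x3 uint8, red, green, blue), "vertical_fov" (degrees; the focal length in pixels is half the picture's height over the tangent of half this angle, whatever the lens; pixels are square), "cx", "cy" (the principal point, pixels), "D" ([k1, k2, p1, p2, k3] as OpenCV has them; the pictures are not rectified), "eye" and "attitude" of the camera in the world. Camera axes: x right, y up, looking along -z (the intrinsics and any distortion apply to the point x, -y, -z); pixel columns grow to the right and rows downward; lengths in m; the calibration is good to about 2 mm. A picture is of the moment at which its call begins. There is no depth.
- manip.close_job(): hands the job in; it is judged then, once.
Trained networks look in a picture, given as the dict that the camera call returned (one of the last four; its "shot" number tells which), for a name from the list of things; names that differ only in an ending like _2 or _b are one class to them, and where a whole thing is asked for, a point or a joint stands for the part that bears it (a point fixed in the world has none). Each returns a list of dicts, best first, with "p" (0 to 1); they miss things now and then, are a little off and sometimes report something else, mostly with a low value. They report only what shows in the picture. A call takes as long as a camera call. They do not tell look-alikes from the thing itself.
- models.silhouettes(picture, target): "region" (480x640 bool, what is visible of it) and "extent" ([left, top, right, bottom] in pixels, round what is visible of it).
- models.place_of(picture, target): "position" ([column, row] in pixels: a listed point, or the origin of a listed thing).
The state is a dict: "time_s": time; "joint_pos": joint angles; "qd": joint speeds; "joint_torque": joint torques, N m; "tool_pos": TCP position; "tool_rot": TCP orientation; "wrist_force": force on the tool from outside, world axes, zero at the start; "moment": the same for the moment, N m; "opening": opening from 0.0 (shut) to 1.0 (fully open); "gripper_force": force on a finger pad.
Only numpy, scipy, OpenCV 4.12 (cv2) and the standard library are available. Lean on these libraries where they do the work, as an engineer would, in place of code of your own. Each camera call takes 0.05 s, during which the arm holds its last target. There are 200 camera calls.

## Working session

There is one attempt and no reset: what is moved stays moved. The work goes in short steps, Python scripts to look and compute and a tool call to move; the robot and the scene stay as the last step left them, time stands still between calls to the robot, and variables do not carry over. Pictures are saved under pics/ and viewed, at most 14 in all, crops included, and the job is handed in when it is done.

Besides the shell and the picture viewer there is one more tool, called after ">>>" as name(argument=value, ...) on one line, values as JSON. move_arm: Moves the arm, as the interface text tells. Its arguments: {"type":"object","properties":{"plan":{"type":"array"},"grip_force":{"type":"number"}},"required":["plan"]}

```bash
mkdir -p pics; ls; cat > h.py <<'E'
import numpy as np, cv2
from plant import manip, vision, models
from scipy.spatial.transform import Rotation as R
def rot(a):
    a=np.array(a,float)
    return a if a.shape==(3,3) else (R.from_quat(a).as_matrix() if a.size==4 else R.from_euler('xyz',a,degrees=True).as_matrix())
def K(s):
    f=240/np.tan(np.radians(s["vertical_fov"])/2); return np.array([[f,0,s["cx"]],[0,f,s["cy"]],[0,0,1.]])
def ray(s,px):
    u=cv2.undistortPoints(np.array(px,float).reshape(-1,1,2),K(s),np.array(s["D"],float)).reshape(-1,2)
    d=np.c_[u[:,0],-u[:,1],-np.ones(len(u))]
    return np.array(s["eye"]),d@rot(s["attitude"]).T
def onz(s,px,z):
    e,d=ray(s,px); return e+d*((z-e[2])/d[:,2])[:,None]
def proj(s,P):
    P=(np.array(P,float).reshape(-1,3)-np.array(s["eye"]))@rot(s["attitude"])
    P=P*[1,-1,-1]
    return cv2.projectPoints(P.reshape(-1,1,3),np.zeros(3),np.zeros(3),K(s),np.array(s["D"],float))[0].reshape(-1,2)
def save(s,n,crop=None,k=1):
    f=s["frame"][...,::-1]
    if crop: f=f[crop[1]:crop[3],crop[0]:crop[2]]
    cv2.imwrite(f"pics/{n}.png",cv2.resize(f,None,fx=k,fy=k,interpolation=cv2.INTER_CUBIC))
E
python3 - <<'E'
from h import *
for n in("scene","side"):
    s=vision.snapshot(n); save(s,n+"0")
    print(n,s["eye"],s["attitude"],s["vertical_fov"],s["D"],s["shot"])
    for t in "brush0 brush1 brush2 rack clip0 clip1 clip2 ledge_top chest chest_drawer0_handle jug spraycan cup iron roller".split():
        r=models.place_of(s,t); print(t,[(np.round(q["position"]).tolist(),round(q["p"],2)) for q in r[:5]])
print(manip.observe())
E
```

```text
pics
scene [ 1.37828195 -0.26994063  1.46797406] [33.95568937 -0.28743706 72.42632156] 42.204412042106654 [-0.18163286  0.          0.          0.          0.        ] 1
brush0 [([193.0, 197.0], 0.94), ([298.0, 222.0], 0.91), ([206.0, 269.0], 0.8), ([244.0, 257.0], 0.78), ([364.0, 214.0], 0.75)]
brush1 [([193.0, 197.0], 0.94), ([298.0, 222.0], 0.91), ([206.0, 269.0], 0.8), ([244.0, 257.0], 0.78), ([364.0, 214.0], 0.75)]
brush2 [([193.0, 197.0], 0.94), ([298.0, 222.0], 0.91), ([206.0, 269.0], 0.8), ([244.0, 257.0], 0.78), ([364.0, 214.0], 0.75)]
rack [([247.0, 325.0], 0.57)]
clip0 [([276.0, 306.0], 0.97), ([248.0, 311.0], 0.79), ([225.0, 319.0], 0.78)]
clip1 [([276.0, 306.0], 0.97), ([248.0, 311.0], 0.79), ([225.0, 319.0], 0.78)]
clip2 [([276.0, 306.0], 0.97), ([248.0, 311.0], 0.79), ([225.0, 319.0], 0.78)]
ledge_top [([351.0, 286.0], 0.55)]
chest [([497.0, 199.0], 0.55)]
chest_drawer0_handle [([417.0, 224.0], 0.87), ([339.0, 252.0], 0.51)]
jug [([114.0, 300.0], 0.56)]
spraycan [([158.0, 340.0], 0.81)]
cup [([341.0, 250.0], 0.79)]
iron [([495.0, 197.0], 0.67), ([205.0, 272.0], 0.63), 
[... 1272 characters left out ...]
206.0], 0.38)]
{'time_s': 1.6, 'joint_pos': array([-8.01375281e+01,  5.22191915e+00,  7.05142492e+01, -8.66975988e-04,
        1.04267243e+02, -3.24807459e+00]), 'qd': array([-0.12860589, -0.09126902,  0.02038064, -0.0484561 , -0.02521241,
       -0.02334648]), 'joint_torque': array([ 1.84555429e-04, -4.46182323e+01, -4.06496787e+01,  6.98698545e-02,
        1.97324896e-02, -2.42820283e-05]), 'tool_pos': array([ 0.13610422, -0.58438259,  0.40460415]), 'tool_rot': array([-1.79996547e+02,  6.45634898e-04,  1.31103329e+01]), 'wrist_force': array([-0.22340733,  0.20739131, -0.36988005]), 'moment': array([-0.00680871, -0.00331137,  0.06200757]), 'gripper_force': 0.0, 'opening': 0.998840387883531}
```

View pics/scene0.png

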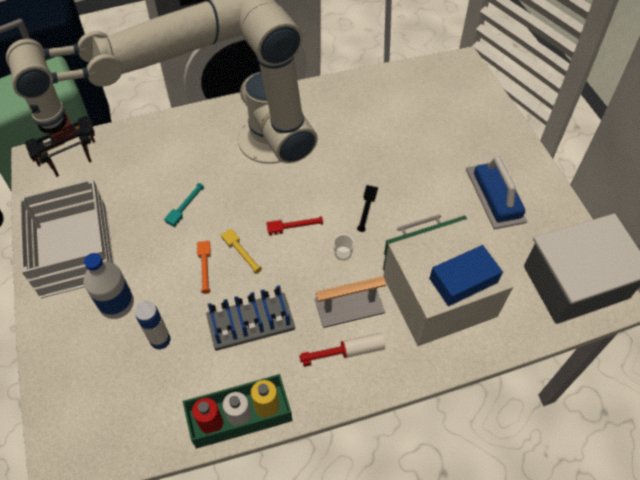

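View pics/side0.png

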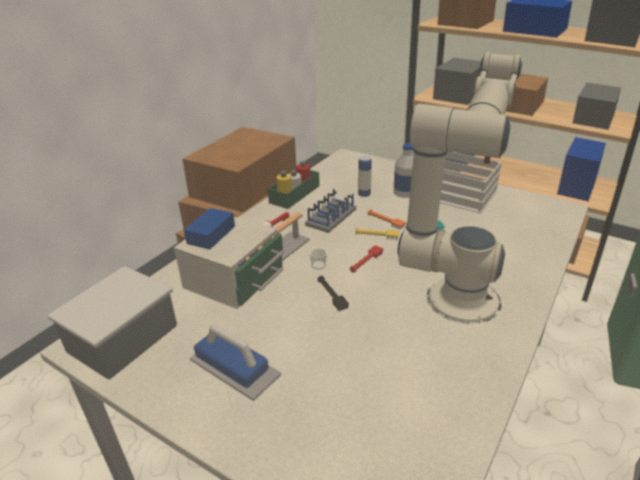

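```bash
python3 - <<'E'
from h import *
s=vision.snapshot("scene"); save(s,"crop1",(150,170,410,370),3)
for n,p,z in [("teal",(193,197),.013),("orange",(206,269),.013),("yellow",(244,257),.013),("red",(298,222),.013),("black",(364,214),.013),("c",(276,306),.06),("c",(248,311),.06),("c",(225,319),.06),("ledge",(351,286),.1),("hand",(417,224),.122),("hand_ends",(398,230),.122),("hand_ends",(440,217),.122)]:
    print(n,onz(s,[p],z)[0].round(3), s["frame"][p[1]-2:p[1]+3,p[0]-2:p[0]+3].reshape(-1,3).max(0))
hsv=cv2.cvtColor(s["frame"],cv2.COLOR_RGB2HSV)
for n,c,bx in [("teal",(75,105),(160,178,210,230)),("orange",(5,18),(192,235,220,297)),("yellow",(19,32),(215,225,265,275))]:
    m=np.zeros(hsv.shape[:2],np.uint8);x0,y0,x1,y1=bx
    h=hsv[y0:y1,x0:x1]; m[y0:y1,x0:x1]=(h[...,0]>=c[0])&(h[...,0]<=c[1])&(h[...,1]>130)
    ys,xs=np.nonzero(m); P=onz(s,np.c_[xs,ys],.013)[:,:2]
    c0=P.mean(0); w,v=np.linalg.eigh(np.cov((P-c0).T)); t=(P-c0)@v[:,1]; u=(P-c0)@v[:,0]
    # width along the axis
    b=np.linspace(t.min(),t.max(),13); i=np.digitize(t,b)
    print(n,len(P),c0.round(4),"dir",v[:,1].round(3),np.degrees(np.arctan2(v[1,1],v[0,1])).round(1),t.min().round(3),t.max().round(3),[round(np.ptp(u[i==k])*1000) if (i==k).any() else 0 for k in range(1,13)], np.median(hsv[ys,xs],0))
E
```

```text
teal [ 0.171 -0.282  0.013] [189 177 152]
orange [ 0.432 -0.296  0.013] [201 147 122]
yellow [ 0.425 -0.186  0.013] [201 170 148]
red [ 0.354 -0.008  0.013] [185 155 133]
black [0.384 0.184 0.013] [124 113  97]
c [ 0.625 -0.145  0.06 ] [98 96 90]
c [ 0.618 -0.218  0.06 ] [100  97  89]
c [ 0.623 -0.279  0.06 ] [100  97  92]
ledge [0.648 0.048 0.1  ] [204 149 106]
hand [0.532 0.275 0.122] [188 175 152]
hand_ends [0.535 0.219 0.122] [190 179 155]
hand_ends [0.529 0.344 0.122] [193 180 157]
teal 297 [ 0.2002 -0.3238] dir [-0.691  0.723] 133.7 -0.061 0.102 [38, 38, 38, 30, 11, 12, 11, 13, 11, 13, 11, 18] [ 86. 184. 115.]
orange 413 [ 0.4092 -0.2971] dir [-0.987  0.159] 170.9 -0.096 0.073 [19, 17, 14, 14, 14, 14, 14, 14, 31, 37, 35, 35] [ 10. 206. 196.]
yellow 400 [ 0.3909 -0.1919] dir [-0.939 -0.344] -159.9 -0.096 0.072 [22, 16, 15, 15, 15, 15, 15, 15, 32, 37, 37, 37] [ 22. 188. 191.]
```

View pics/crop1.png

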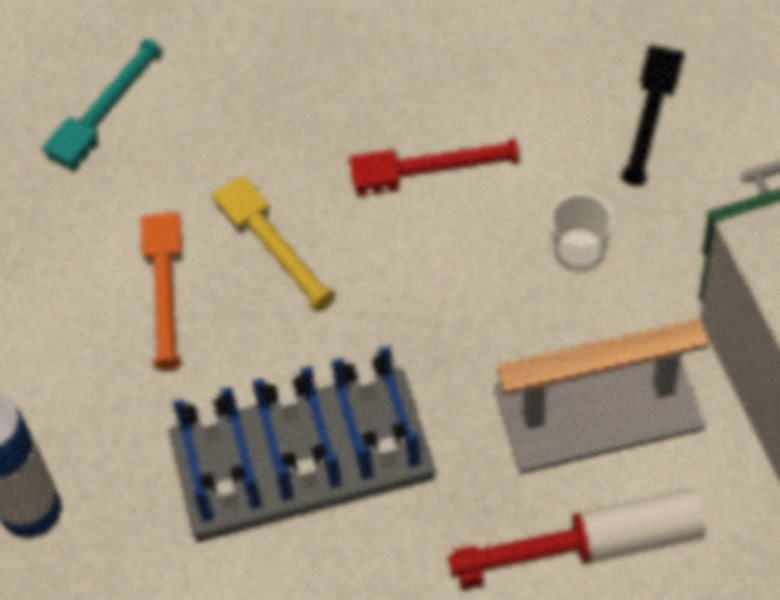

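>>> move_arm(plan=[{"xyz": [2.8, 3.6, 0.4], "twist": -0.023, "claw": 0}, {"xyz": [2.8, 3.6, 0.4], "twist": -0.023, "claw": 0}, {"xyz": [2.8, 3.6, 0.4], "twist": -0.023, "claw": 0}, {"xyz": [2.8, 3.6, 0.4], "twist": -0.023, "claw": 0}, {"xyz": [2.8, 3.6, 0.4], "twist": -0.023, "claw": 0}])

```text
time_s: 2.15
tool_pos: [0.2768, -0.4028, 0.4249]
tool_rot: [180.0, -0.0, 6.4]
wrist_force: [0.5, -0.1, 0.0]
opening: 1.001
gripper_force: 0.0
```

>>> move_arm(plan=[{"xyz": [2.8, 3.6, 0.4], "twist": -0.023, "claw": 0}, {"xyz": [2.8, 3.6, 0.4], "twist": -0.023, "claw": 0}, {"xyz": [2.8, 3.6, 0.4], "twist": -0.023, "claw": 0}, {"xyz": [2.8, 3.6, 0.4], "twist": -0.023, "claw": 0}, {"xyz": [2.8, 3.6, 0.4], "twist": -0.023, "claw": 0}])

```text
time_s: 2.65
tool_pos: [0.4168, -0.2226, 0.4451]
tool_rot: [180.0, -0.0, -0.1]
wrist_force: [0.2, 0.1, -0.1]
opening: 0.997
gripper_force: 0.0
```

>>> move_arm(plan=[{"xyz": [0, 0, 0], "twist": 0, "claw": 0}, {"xyz": [0, 0, 0], "twist": 0, "claw": 0}, {"xyz": [0, 0, 0], "twist": 0, "claw": 0}, {"xyz": [0, 0, 0], "twist": 0, "claw": 0}, {"xyz": [0, 0, 0], "twist": 0, "claw": 0}])

```text
time_s: 3.15
tool_pos: [0.4154, -0.2255, 0.4445]
tool_rot: [-180.0, 0.0, -0.2]
wrist_force: [-0.3, 0.6, 0.7]
opening: 0.997
gripper_force: 0.0
```

```bash
python3 - <<'E'
from h import *
s=vision.snapshot("wrist"); save(s,"w1")
print(s["eye"],s["attitude"],s["vertical_fov"],s["D"])
for t,z in (("brush1",.013),("clip0",.06),("ledge_top",.1)):
    for q in models.place_of(s,t)[:5]: print(t,np.round(q["position"]),round(q["p"],2),onz(s,[q["position"]],z)[0].round(4))
E
```

```text
[ 0.49313233 -0.22602551  0.42519548] [-1.64984426e+01 -3.74131701e-03 -9.02343732e+01] 59.387545089400334 [-0.09683299  0.          0.          0.          0.        ]
brush1 [ 99. 242.] 0.87 [ 0.3629 -0.0036  0.013 ]
brush1 [269. 187.] 0.68 [ 0.4198 -0.186   0.013 ]
brush1 [389. 162.] 0.61 [ 0.4446 -0.3034  0.013 ]
```

View pics/w1.png

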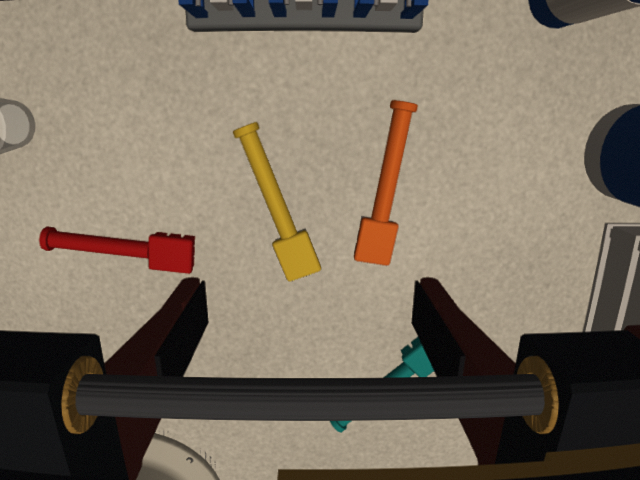

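```bash
cat >> h.py <<'E'
def brush(s,name):
    c={"orange":(4,15),"yellow":(19,32)}[name]
    hsv=cv2.cvtColor(s["frame"],cv2.COLOR_RGB2HSV)
    m=((hsv[...,0]>=c[0])&(hsv[...,0]<=c[1])&(hsv[...,1]>140)&(hsv[...,2]>90)).astype(np.uint8)
    m[300:]=0
    n,l,st,_=cv2.connectedComponentsWithStats(m); k=1+st[1:,4].argmax()
    ys,xs=np.nonzero(l==k); P=onz(s,np.c_[xs,ys],.013)[:,:2]
    c0=P.mean(0); w,v=np.linalg.eigh(np.cov((P-c0).T)); d=v[:,1]
    t=(P-c0)@d
    if abs(t.min())<abs(t.max()): d=-d; t=-t   # + towards head (centroid lies nearer head)
    o=t.min()+.062; H=P[(t>o-.048)&(t<o+.048)]
    for _ in range(3):
        d2=np.linalg.eigh(np.cov((H-H.mean(0)).T))[1][:,1]; d2=d2*np.sign(d2@d)
    hc=H.mean(0); q=((P-hc)@d2); 
    mid=hc+d2*((q.min()+.062+q.max()-.100)/2)
    print(name,len(P),"len",np.ptp(q).round(4),"mid",mid.round(4),"stop-based",(hc+d2*(q.min()+.062)).round(4),"yaw",np.degrees(np.arctan2(d2[1],d2[0])).round(1))
    return mid,d2
E
python3 - <<'E'
from h import *
s=vision.snapshot("wrist")
brush(s,"orange");brush(s,"yellow")
E
```

```text
orange 3716 len 0.1644 mid [ 0.4397 -0.3057] stop-based [ 0.4408 -0.3059] yaw 170.3
yellow 3674 len 0.164 mid [ 0.4204 -0.1854] stop-based [ 0.4213 -0.1851] yaw -159.3
```

>>> move_arm(plan=[{"xyz": [3, 1, 0], "twist": 0, "claw": 0}, {"xyz": [3, 1, 0], "twist": 0, "claw": 0}, {"xyz": [3, 1, 0], "twist": 0, "claw": 0}, {"xyz": [3, 1, 0], "twist": 0, "claw": 0}, {"xyz": [3, 1, 0], "twist": 0, "claw": 0}])

```text
time_s: 3.9
tool_pos: [0.5673, -0.174, 0.4445]
tool_rot: [-180.0, 0.0, -0.1]
wrist_force: [0.3, -0.2, -0.1]
opening: 1.0
gripper_force: 0.0
```

>>> move_arm(plan=[{"xyz": [0, 0, 0], "twist": 0, "claw": 0}, {"xyz": [0, 0, 0], "twist": 0, "claw": 0}, {"xyz": [0, 0, 0], "twist": 0, "claw": 0}, {"xyz": [0, 0, 0], "twist": 0, "claw": 0}, {"xyz": [0, 0, 0], "twist": 0, "claw": 0}])

```text
time_s: 4.4
tool_pos: [0.5652, -0.1748, 0.4454]
tool_rot: [180.0, -0.1, -0.1]
wrist_force: [-0.0, -0.1, -0.4]
opening: 0.996
gripper_force: 0.0
```

```bash
python3 - <<'E'
from h import *
s=vision.snapshot("wrist"); save(s,"w2")
print(manip.observe()["tool_pos"],s["eye"],s["attitude"])
for t,z in (("clip0",.06),("ledge_top",.1),("rack",0)):
    for q in models.place_of(s,t)[:5]: print(t,np.round(q["position"]),round(q["p"],2),onz(s,[q["position"]],z)[0].round(4))
E
```

```text
[ 0.56537157 -0.1747203   0.4452887 ] [ 0.64296946 -0.17526154  0.42618594] [-1.64241728e+01 -3.04104954e-02 -9.01604722e+01]
clip0 [282. 136.] 0.79 [ 0.6228 -0.1515  0.06  ]
clip0 [439. 138.] 0.71 [ 0.6209 -0.2872  0.06  ]
clip0 [365. 139.] 0.58 [ 0.6199 -0.2228  0.06  ]
ledge_top [ 27. 106.] 0.86 [0.6526 0.0458 0.1   ]
rack [357. 135.] 0.79 [ 0.6202 -0.2225  0.    ]
```

View pics/w2.png

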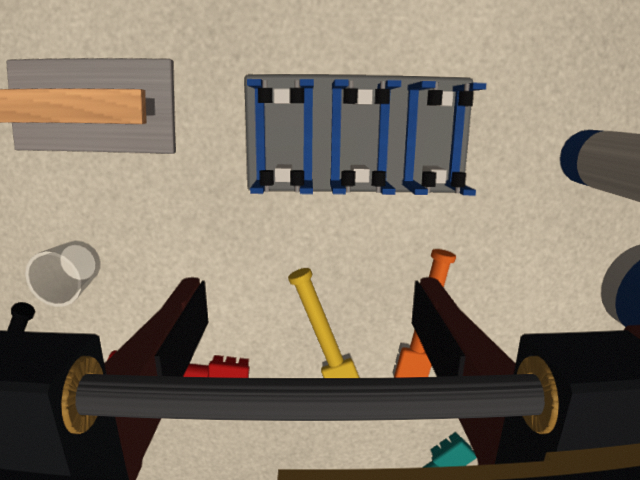

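```bash
python3 - <<'E'
from h import *
from scipy.optimize import least_squares
s=vision.snapshot("wrist"); hsv=cv2.cvtColor(s["frame"],cv2.COLOR_RGB2HSV)
m=((hsv[...,2]<40)).astype(np.uint8); m[200:]=0;m[:,:240]=0;m[:,490:]=0
n,l,st,c=cv2.connectedComponentsWithStats(m)
B=np.array([c[i] for i in range(1,n) if st[i,4]>60]); print([(b.round(1).tolist(),int(a)) for b,a in zip(B,[st[i,4] for i in range(1,n) if st[i,4]>60])])
mod=np.array([[sx*.034,y+sy*.0135] for y in(-.07,0,.07) for sx in(-1,1) for sy in(-1,1)])
def f(p,z):
    c,t=np.cos(p[2]),np.sin(p[2]); X=mod@np.array([[c,t],[-t,c]])+p[:2]
    q=proj(s,np.c_[X,np.full(12,z)]); return q
for z in(.06,.064,.068,.072):
    def r(p):
        q=f(p,z); d=np.linalg.norm(B[:,None]-q[None],axis=2); return d.min(1)
    b=min((least_squares(r,[.62,-.222,a]) for a in(-.03,0.001,.03)),key=lambda o:o.cost)
    print(z,b.x[:2].round(4),np.degrees(b.x[2]).round(2),b.cost.round(1))
# base rectangle
m=cv2.inRange(hsv,(0,0,40),(179,60,140)); 
P=onz(s,[(247,75),(471,78),(470,191),(249,193)],.02); print(P.round(4),P.mean(0).round(4))
# ledge: orange wood
m=cv2.inRange(hsv,(5,100,120),(25,255,255)); m[200:]=0; m[:,180:]=0
ys,xs=np.nonzero(m); cols=range(5,135,10); mid=[(x,ys[xs==x].mean()) for x in cols]; Q=onz(s,mid,.1); k=np.polyfit(Q[:,1],Q[:,0],1); print("ledge x=",k.round(4),"end y",onz(s,[(xs.max(),106)],.1).round(4), [np.ptp(ys[xs==x]) for x in cols])
E
```

```text
[([297.1, 95.3], 188), ([265.1, 95.1], 194), ([350.2, 95.8], 201), ([382.5, 96.0], 211), ([434.9, 97.6], 192), ([465.8, 98.2], 200), ([266.6, 178.0], 201), ([297.3, 178.2], 199), ([347.7, 178.3], 202), ([378.9, 178.8], 206), ([428.7, 179.2], 190), ([458.4, 180.4], 204)]
0.06 [ 0.6209 -0.2223] -0.52 15.5
0.064 [ 0.6211 -0.2218] -0.52 4.2
0.068 [ 0.6213 -0.2213] -0.53 2.0
0.072 [ 0.6215 -0.2208] -0.54 9.4
[[ 0.6761 -0.1178  0.02  ]
 [ 0.6748 -0.3254  0.02  ]
 [ 0.5678 -0.3339  0.02  ]
 [ 0.5658 -0.1156  0.02  ]] [ 0.6211 -0.2231  0.02  ]
ledge x= [0.0459 0.6507] end y [[ 0.6488 -0.0481  0.1   ]] [np.int64(33), np.int64(33), np.int64(33), np.int64(33), np.int64(33), np.int64(33), np.int64(33), np.int64(33), np.int64(33), np.int64(34), np.int64(34), np.int64(34), np.int64(34)]
```

>>> move_arm(plan=[{"xyz": [-2.9, -0.2, -3], "twist": 0.0726, "claw": 0.4}, {"xyz": [-2.9, -0.2, -3], "twist": 0.0726, "claw": 0.4}, {"xyz": [-2.9, -0.2, -3], "twist": 0.0726, "claw": 0.4}, {"xyz": [-2.9, -0.2, -3], "twist": 0.0726, "claw": 0.4}, {"xyz": [-2.9, -0.26, -3], "twist": 0.0726, "claw": 0.4}])

```text
time_s: 5.15
tool_pos: [0.4198, -0.1848, 0.2934]
tool_rot: [180.0, -0.0, 20.9]
wrist_force: [-0.8, -0.4, -0.1]
opening: 0.612
gripper_force: 0.0
```

>>> move_arm(plan=[{"xyz": [0, 0, -1], "twist": 0, "claw": 0.4}, {"xyz": [0, 0, -1], "twist": 0, "claw": 0.4}, {"xyz": [0, 0, -1], "twist": 0, "claw": 0.4}, {"xyz": [0, 0, 0], "twist": 0, "claw": 0.4}, {"xyz": [0, 0, 0], "twist": 0, "claw": 0.4}])

```text
time_s: 5.65
tool_pos: [0.4219, -0.185, 0.2655]
tool_rot: [180.0, -0.0, 20.7]
wrist_force: [-0.0, -0.9, 0.0]
opening: 0.599
gripper_force: 0.0
```

```bash
python3 - <<'E'
from h import *
s=vision.snapshot("wrist"); save(s,"w3")
o=manip.observe();print(o["tool_pos"],o["tool_rot"],o["opening"])
brush(s,"orange");brush(s,"yellow")
E
```

```text
[ 0.42191024 -0.18504514  0.2657122 ] [ 1.79938229e+02 -6.12651191e-02  2.07475196e+01] 0.6014708955369789
orange 3333 len 0.0765 mid [ 0.4464 -0.3083] stop-based [ 0.4885 -0.3159] yaw -10.2
yellow 4997 len 0.0936 mid [ 0.4177 -0.1865] stop-based [ 0.4498 -0.1747] yaw 20.3
```

>>> move_arm(plan=[{"xyz": [0, 0, -2.5], "twist": 0, "claw": 0.4}, {"xyz": [0, 0, -2.5], "twist": 0, "claw": 0.4}, {"xyz": [0, 0, -2], "twist": 0, "claw": 0.4}, {"xyz": [0, 0, -1], "twist": 0, "claw": 0.4}, {"xyz": [0, 0, 0], "twist": 0, "claw": 0.4}])

```text
time_s: 6.2
tool_pos: [0.4212, -0.1849, 0.184]
tool_rot: [-179.9, 0.1, 20.7]
wrist_force: [0.8, 0.7, 0.3]
opening: 0.603
gripper_force: 0.0
```

>>> move_arm(plan=[{"xyz": [0, 0, 0], "twist": 0, "claw": 1}, {"xyz": [0, 0, 0], "twist": 0, "claw": 1}, {"xyz": [0, 0, 0], "twist": 0, "claw": 1}, {"xyz": [0, 0, 0], "twist": 0, "claw": 1}, {"xyz": [0, 0, 0], "twist": 0, "claw": 1}], grip_force=40)

```text
time_s: 6.7
tool_pos: [0.4212, -0.185, 0.1851]
tool_rot: [180.0, -0.0, 20.7]
wrist_force: [0.9, 0.0, 1.9]
opening: 0.198
gripper_force: 40.0
```

>>> move_arm(plan=[{"xyz": [0, 0, 2], "twist": 0, "claw": 1}, {"xyz": [0, 0, 3], "twist": 0, "claw": 1}, {"xyz": [0, 0, 3], "twist": 0, "claw": 1}, {"xyz": [0, 0, 3], "twist": 0, "claw": 1}, {"xyz": [0, 0, 1], "twist": 0, "claw": 1}])

```text
time_s: 7.2
tool_pos: [0.4215, -0.1852, 0.3082]
tool_rot: [179.8, -0.2, 20.7]
wrist_force: [0.5, -0.8, -0.5]
opening: 0.192
gripper_force: 40.0
```

>>> move_arm(plan=[{"xyz": [4, 0.7, 0], "twist": -0.074, "claw": 1}, {"xyz": [4, 0.7, 0], "twist": -0.074, "claw": 1}, {"xyz": [4, 0.7, 0], "twist": -0.074, "claw": 1}, {"xyz": [4, 0.7, 0], "twist": -0.074, "claw": 1}, {"xyz": [4, 0.55, 0], "twist": -0.074, "claw": 1}])

```text
time_s: 7.7
tool_pos: [0.6226, -0.1509, 0.3029]
tool_rot: [-180.0, 0.1, -0.6]
wrist_force: [-0.8, 0.3, 0.8]
opening: 0.193
gripper_force: 40.0
```

>>> move_arm(plan=[{"xyz": [0, 0, -2], "twist": 0, "claw": 1}, {"xyz": [0, 0, -2], "twist": 0, "claw": 1}, {"xyz": [0, 0, -0.5], "twist": 0, "claw": 1}, {"xyz": [0, 0, 0], "twist": 0, "claw": 1}, {"xyz": [0, 0, 0], "twist": 0, "claw": 1}])

```text
time_s: 8.2
tool_pos: [0.621, -0.1516, 0.2604]
tool_rot: [180.0, -0.1, -0.5]
wrist_force: [-0.1, 1.3, 0.3]
opening: 0.194
gripper_force: 40.0
```

```bash
python3 - <<'E'
from h import *
s=vision.snapshot("wrist"); save(s,"w4")
o=manip.observe();print(o["tool_pos"],o["tool_rot"],o["opening"],o["wrist_force"])
E
```

```text
[ 0.62110243 -0.15163359  0.26108441] [ 1.79968692e+02 -1.16673680e-01 -4.81896258e-01] 0.1953751657439979 [ 0.49235846 -0.048175    0.65376262]
```

View pics/w4.png

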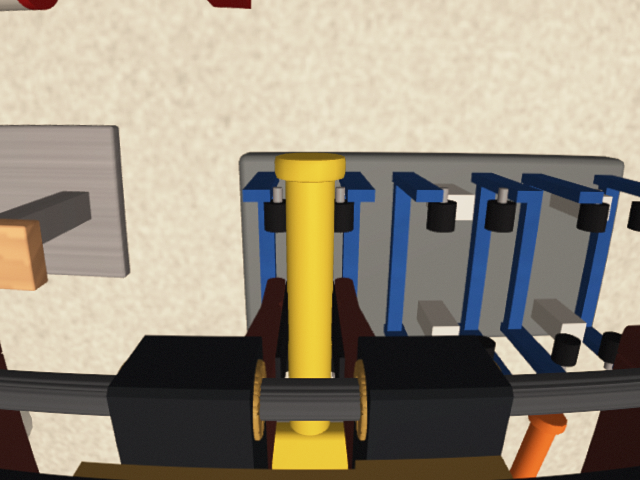

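>>> move_arm(plan=[{"xyz": [0, 0, -0.8], "twist": 0, "claw": 1}, {"xyz": [0, 0, -0.8], "twist": 0, "claw": 1}, {"xyz": [0, 0, -0.8], "twist": 0, "claw": 1}, {"xyz": [0, 0, -0.8], "twist": 0, "claw": 1}, {"xyz": [0, 0, 0], "twist": 0, "claw": 1}])

```text
time_s: 8.75
tool_pos: [0.6212, -0.1512, 0.2311]
tool_rot: [180.0, -0.2, -0.5]
wrist_force: [-5.4, 2.2, 17.0]
opening: 0.198
gripper_force: 40.0
```

```bash
python3 - <<'E'
from h import *
s=vision.snapshot("wrist"); save(s,"w5")
o=manip.observe();print(o["tool_pos"],o["tool_rot"],o["opening"],o["wrist_force"])
for z in(.06,.066): print(proj(s,[[.6219+.054,-.1515,z+.013],[.6219+.062,-.1515,z+.013]]).round(1))
E
```

```text
[ 0.62121932 -0.15115529  0.23105503] [ 1.79990788e+02 -1.64339950e-01 -4.49769193e-01] 0.1917213806789596 [-6.00586278  3.7272616  15.89613115]
[[308.2 183.4]
 [308.  159.3]]
[[308.2 186.5]
 [307.9 161.3]]
```

View pics/w5.png

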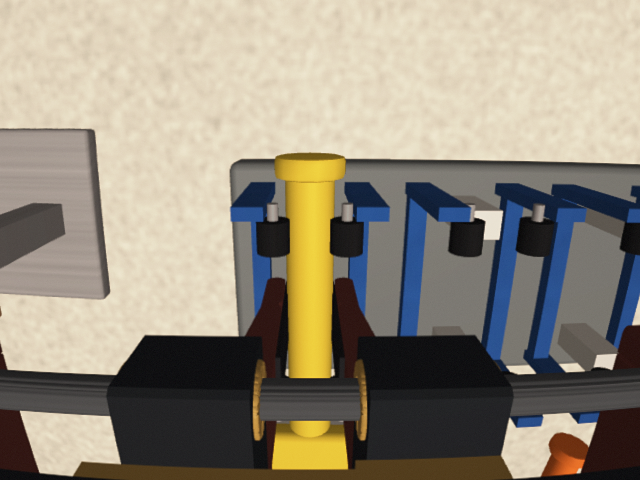

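>>> move_arm(plan=[{"xyz": [0, 0, 0], "twist": 0, "claw": 0.66}, {"xyz": [0, 0, 0], "twist": 0, "claw": 0.66}, {"xyz": [0, 0, 0], "twist": 0, "claw": 0.66}, {"xyz": [0, 0, 2], "twist": 0, "claw": 0.66}, {"xyz": [0, 0, 3], "twist": 0, "claw": 0.66}])

```text
time_s: 9.3
tool_pos: [0.6204, -0.1514, 0.2741]
tool_rot: [-179.9, 0.4, -0.5]
wrist_force: [0.3, 0.7, 0.6]
opening: 0.341
gripper_force: 0.0
```

>>> move_arm(plan=[{"xyz": [-1, 0, 4], "twist": 0, "claw": 0.4}, {"xyz": [-1, -1, 4], "twist": 0, "claw": 0.4}, {"xyz": [-1, -1, 3], "twist": 0, "claw": 0.4}, {"xyz": [0, 0, 0], "twist": 0, "claw": 0.4}, {"xyz": [0, 0, 0], "twist": 0, "claw": 0.4}])

```text
time_s: 9.8
tool_pos: [0.5911, -0.1718, 0.3875]
tool_rot: [180.0, -0.0, -0.5]
wrist_force: [-0.1, -0.1, -1.1]
opening: 0.602
gripper_force: 0.0
```

```bash
python3 - <<'E'
from h import *
s=vision.snapshot("wrist"); save(s,"w6",(180,60,580,300),2)
o=manip.observe();print(o["tool_pos"],o["tool_rot"],o["opening"],o["wrist_force"])
c=np.array([.6219,-.1515]);u=np.array([1,-.009])
for z in(.06,.068): print(proj(s,[[*(c+u*a),z+.013] for a in(.062,.054,-.054,-.1)]).round(1)*2-[360,120])
E
```

```text
[ 0.59120684 -0.1715352   0.38577521] [-1.79954138e+02  1.17838081e-01 -4.86756957e-01] 0.6038871075045542 [ 0.20396983  0.37915937 -0.08325405]
[[196.8  56.6]
 [197.2  81.2]
 [202.8 384.4]
 [205.4 497. ]]
[[195.   55.4]
 [195.4  80.6]
 [201.4 391.6]
 [204.  506.4]]
```

View pics/w6.png

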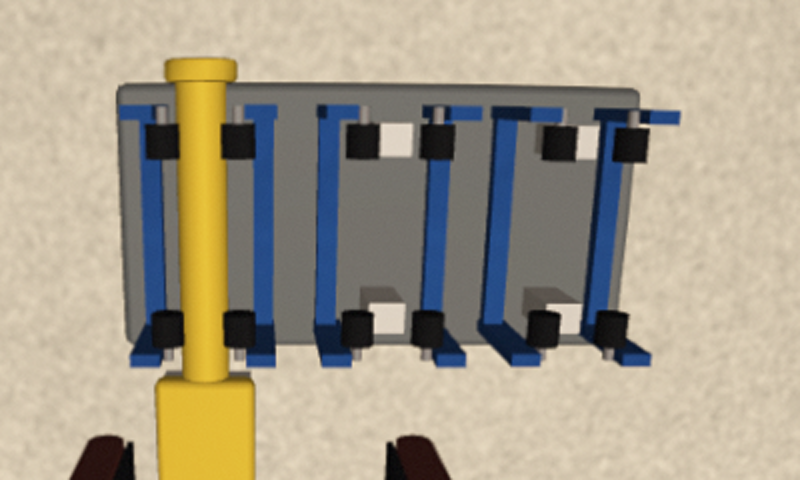

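>>> move_arm(plan=[{"xyz": [-3.4, -2.4, 0.4], "twist": -0.032, "claw": 0.4}, {"xyz": [-3.4, -2.4, 0.4], "twist": -0.032, "claw": 0.4}, {"xyz": [-3.4, -2.4, 0.4], "twist": -0.032, "claw": 0.4}, {"xyz": [-3.4, -2.4, 0.4], "twist": -0.032, "claw": 0.4}, {"xyz": [-3.4, -2.4, 0.4], "twist": -0.032, "claw": 0.4}])

```text
time_s: 10.35
tool_pos: [0.4202, -0.292, 0.4047]
tool_rot: [-179.9, 0.2, -9.7]
wrist_force: [-0.6, -0.4, 0.1]
opening: 0.598
gripper_force: 0.0
```

>>> move_arm(plan=[{"xyz": [0, 0, 0], "twist": 0, "claw": 0.4}, {"xyz": [0, 0, 0], "twist": 0, "claw": 0.4}, {"xyz": [0, 0, 0], "twist": 0, "claw": 0.4}, {"xyz": [0, 0, 0], "twist": 0, "claw": 0.4}, {"xyz": [0, 0, 0], "twist": 0, "claw": 0.4}])

```text
time_s: 10.85
tool_pos: [0.422, -0.2908, 0.407]
tool_rot: [-180.0, 0.0, -9.5]
wrist_force: [-1.1, -0.2, 0.0]
opening: 0.603
gripper_force: 0.0
```

```bash
python3 - <<'E'
from h import *
s=vision.snapshot("wrist"); save(s,"w7")
o=manip.observe();print(o["tool_pos"],o["tool_rot"],o["opening"])
brush(s,"orange")
E
```

```text
[ 0.42184687 -0.29091461  0.40716188] [-1.79972759e+02  3.89433459e-02 -9.54247094e+00] 0.6038953564082421
orange 4370 len 0.1648 mid [ 0.4328 -0.2494] stop-based [ 0.4342 -0.2496] yaw 173.0
```

>>> move_arm(plan=[{"xyz": [0.4, 1.4, -3], "twist": 0.015, "claw": 0.4}, {"xyz": [0.4, 1.4, -4], "twist": 0.015, "claw": 0.4}, {"xyz": [0.4, 1.35, -4], "twist": 0.014, "claw": 0.4}, {"xyz": [0, 0, -3.2], "twist": 0, "claw": 0.4}, {"xyz": [0, 0, 0], "twist": 0, "claw": 0.4}])

```text
time_s: 11.4
tool_pos: [0.4323, -0.2485, 0.2602]
tool_rot: [-179.8, 0.5, -7.0]
wrist_force: [0.4, -0.3, -1.2]
opening: 0.599
gripper_force: 0.0
```

```bash
python3 - <<'E'
from h import *
s=vision.snapshot("wrist")
o=manip.observe();print(o["tool_pos"],o["tool_rot"],o["opening"])
brush(s,"orange")
E
```

```text
[ 0.43285726 -0.24923385  0.26364578] [-179.87977187    0.24728939   -7.06050138] 0.5990597180561139
orange 5443 len 0.0957 mid [ 0.429 -0.249] stop-based [ 0.4619 -0.2531] yaw -7.1
```

>>> move_arm(plan=[{"xyz": [0, 0, -2.5], "twist": 0, "claw": 0.4}, {"xyz": [0, 0, -2.5], "twist": 0, "claw": 0.4}, {"xyz": [0, 0, -2], "twist": 0, "claw": 0.4}, {"xyz": [0, 0, -1], "twist": 0, "claw": 0.4}, {"xyz": [0, 0, 0], "twist": 0, "claw": 0.4}])

```text
time_s: 11.95
tool_pos: [0.4333, -0.2503, 0.1862]
tool_rot: [180.0, 0.0, -7.1]
wrist_force: [0.2, -0.4, 0.0]
opening: 0.597
gripper_force: 0.0
```

>>> move_arm(plan=[{"xyz": [0, 0, 0], "twist": 0, "claw": 1}, {"xyz": [0, 0, 0], "twist": 0, "claw": 1}, {"xyz": [0, 0, 0], "twist": 0, "claw": 1}, {"xyz": [0, 0, 0], "twist": 0, "claw": 1}, {"xyz": [0, 0, 0], "twist": 0, "claw": 1}], grip_force=40)

```text
time_s: 12.45
tool_pos: [0.4332, -0.25, 0.1861]
tool_rot: [180.0, -0.0, -7.1]
wrist_force: [0.6, 0.2, 2.3]
opening: 0.193
gripper_force: 40.0
```

>>> move_arm(plan=[{"xyz": [0, 0, 2], "twist": 0, "claw": 1}, {"xyz": [0, 0, 3], "twist": 0, "claw": 1}, {"xyz": [0, 0, 3], "twist": 0, "claw": 1}, {"xyz": [0, 0, 3], "twist": 0, "claw": 1}, {"xyz": [0, 0, 1], "twist": 0, "claw": 1}])

```text
time_s: 12.95
tool_pos: [0.4334, -0.2502, 0.3093]
tool_rot: [179.9, -0.3, -7.1]
wrist_force: [0.5, 0.2, -0.4]
opening: 0.193
gripper_force: 40.0
```

>>> move_arm(plan=[{"xyz": [3.75, 0.57, 0], "twist": 0.023, "claw": 1}, {"xyz": [3.75, 0.57, 0], "twist": 0.023, "claw": 1}, {"xyz": [3.75, 0.57, 0], "twist": 0.023, "claw": 1}, {"xyz": [3.75, 0.57, 0], "twist": 0.023, "claw": 1}, {"xyz": [3.75, 0.57, 0], "twist": 0.023, "claw": 1}])

```text
time_s: 13.45
tool_pos: [0.622, -0.2211, 0.3038]
tool_rot: [-180.0, 0.1, -0.5]
wrist_force: [0.4, -0.1, 0.3]
opening: 0.196
gripper_force: 40.0
```

>>> move_arm(plan=[{"xyz": [0, 0, -2], "twist": 0, "claw": 1}, {"xyz": [0, 0, -2], "twist": 0, "claw": 1}, {"xyz": [0, 0, -0.5], "twist": 0, "claw": 1}, {"xyz": [0, 0, 0], "twist": 0, "claw": 1}, {"xyz": [0, 0, 0], "twist": 0, "claw": 1}])

```text
time_s: 13.95
tool_pos: [0.6205, -0.2216, 0.2614]
tool_rot: [180.0, -0.0, -0.5]
wrist_force: [-0.3, 0.7, -0.9]
opening: 0.195
gripper_force: 40.0
```

```bash
python3 - <<'E'
from h import *
s=vision.snapshot("wrist"); save(s,"w8")
o=manip.observe();print(o["tool_pos"],o["tool_rot"],o["opening"],o["wrist_force"])
print(proj(s,[[.6213+.062,-.2215,.089+.013]]))
hsv=cv2.cvtColor(s["frame"],cv2.COLOR_RGB2HSV)
m=(hsv[...,0]>=4)&(hsv[...,0]<=15)&(hsv[...,1]>140)&(hsv[...,2]>90); m[:,:200]=0;m[:,450:]=0
for r in (150,155,160,170,200,240): x=np.nonzero(m[r])[0]; print(r,(x.min(),x.max()) if len(x) else None)
k=(hsv[...,2]<40);
for r in (205,215,225): x=np.nonzero(k[r,230:400])[0]+230; print(r,x[np.r_[True,np.diff(x)>1]],x[np.r_[np.diff(x)>1,True]]) if len(x) else 0
E
```

```text
[ 0.62059486 -0.2216847   0.2620592 ] [ 1.79958966e+02 -1.08622781e-01 -5.43185617e-01] 0.1927488252408649 [-0.37076936  0.14803288 -0.83238386]
[[306.28230204 157.46566766]]
150 None
155 (np.int64(276), np.int64(344))
160 (np.int64(276), np.int64(345))
170 (np.int64(276), np.int64(345))
200 (np.int64(286), np.int64(334))
240 (np.int64(287), np.int64(333))
205 [265 336] [285 352]
215 [265 335] [285 352]
225 [265 335] [285 351]
```

Handle centred between rollers; pressing.

>>> move_arm(plan=[{"xyz": [0, 0, -0.8], "twist": 0, "claw": 1}, {"xyz": [0, 0, -0.8], "twist": 0, "claw": 1}, {"xyz": [0, 0, -0.8], "twist": 0, "claw": 1}, {"xyz": [0, 0, -0.8], "twist": 0, "claw": 1}, {"xyz": [0, 0, 0], "twist": 0, "claw": 1}])

```text
time_s: 14.5
tool_pos: [0.6209, -0.2214, 0.2284]
tool_rot: [180.0, -0.1, -0.5]
wrist_force: [3.0, 0.7, 3.6]
opening: 0.195
gripper_force: 40.0
```

>>> move_arm(plan=[{"xyz": [0, 0, 0], "twist": 0, "claw": 0.66}, {"xyz": [0, 0, 0], "twist": 0, "claw": 0.66}, {"xyz": [0, 0, 0], "twist": 0, "claw": 0.66}, {"xyz": [0, 0, 2], "twist": 0, "claw": 0.66}, {"xyz": [0, 0, 3], "twist": 0, "claw": 0.66}])

```text
time_s: 15.0
tool_pos: [0.6199, -0.2214, 0.2758]
tool_rot: [-179.9, 0.3, -0.5]
wrist_force: [1.2, 0.2, -0.4]
opening: 0.341
gripper_force: 0.0
```

>>> move_arm(plan=[{"xyz": [-1, 0, 4], "twist": 0, "claw": 0.4}, {"xyz": [-1, 1, 4], "twist": 0, "claw": 0.4}, {"xyz": [-1, 1, 4], "twist": 0, "claw": 0.4}, {"xyz": [0, 0, 0], "twist": 0, "claw": 0.4}, {"xyz": [0, 0, 0], "twist": 0, "claw": 0.4}])

```text
time_s: 15.5
tool_pos: [0.5904, -0.2014, 0.4002]
tool_rot: [179.9, -0.2, -0.5]
wrist_force: [0.5, 0.1, -1.6]
opening: 0.598
gripper_force: 0.0
```

```bash
python3 - <<'E'
from h import *
s=vision.snapshot("wrist"); save(s,"w9",(180,40,580,280),2)
o=manip.observe();print(o["tool_pos"],o["tool_rot"],o["opening"],o["wrist_force"])
c=np.array([.6213,-.2215]);u=np.array([1,-.009])
print(proj(s,[[*(c+u*a),z] for a,z in((.062,.073),(.054,.073),(.054,.060),(-.054,.069),(-.1,.069))]).round(1)*2-[360,80])
E
```

```text
[ 0.59055644 -0.20153512  0.39795562] [-1.79996004e+02  3.82313763e-02 -5.27329138e-01] 0.596360800303162 [-0.05007311 -0.39052364 -0.45067791]
[[313.6  99. ]
 [313.2 122.6]
 [311.  123.4]
 [308.2 411. ]
 [306.4 518.8]]
```

View pics/w9.png

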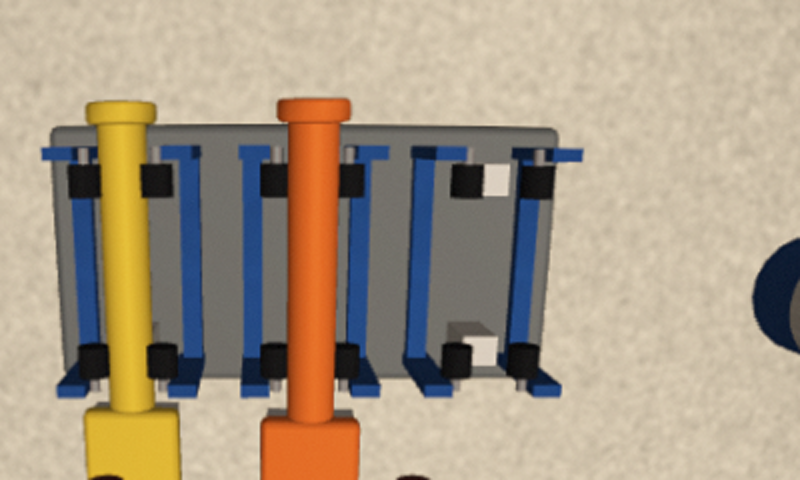

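>>> move_arm(plan=[{"xyz": [1, -1, -2], "twist": 0, "claw": 0.62}, {"xyz": [1, -1, -3], "twist": 0, "claw": 0.62}, {"xyz": [1, 0, -4], "twist": 0, "claw": 0.62}, {"xyz": [0, 0, 0], "twist": 0, "claw": 0.62}, {"xyz": [0, 0, 0], "twist": 0, "claw": 0.62}])

```text
time_s: 16.05
tool_pos: [0.6203, -0.2215, 0.306]
tool_rot: [-179.9, 0.3, -0.5]
wrist_force: [-0.3, 0.5, 1.2]
opening: 0.376
gripper_force: 0.0
```

>>> move_arm(plan=[{"xyz": [0, 0, -2], "twist": 0, "claw": 0.62}, {"xyz": [0, 0, -3], "twist": 0, "claw": 0.62}, {"xyz": [0, 0, -2], "twist": 0, "claw": 0.62}, {"xyz": [0, 0, 0], "twist": 0, "claw": 0.62}, {"xyz": [0, 0, 0], "twist": 0, "claw": 0.62}])

```text
time_s: 16.55
tool_pos: [0.6208, -0.2216, 0.241]
tool_rot: [180.0, -0.1, -0.5]
wrist_force: [0.9, 1.5, 0.4]
opening: 0.376
gripper_force: 0.0
```

>>> move_arm(plan=[{"xyz": [0, 0, 0], "twist": 0, "claw": 1}, {"xyz": [0, 0, 0], "twist": 0, "claw": 1}, {"xyz": [0, 0, 0], "twist": 0, "claw": 1}, {"xyz": [0, 0, 0], "twist": 0, "claw": 1}, {"xyz": [0, 0, 0], "twist": 0, "claw": 1}], grip_force=55)

```text
time_s: 17.05
tool_pos: [0.6209, -0.2215, 0.2398]
tool_rot: [180.0, -0.1, -0.5]
wrist_force: [2.4, 0.3, 3.2]
opening: 0.19
gripper_force: 55.0
```

>>> move_arm(plan=[{"xyz": [0, 0, -0.4], "twist": 0, "claw": 1}, {"xyz": [0, 0, -0.4], "twist": 0, "claw": 1}, {"xyz": [0, 0, -0.4], "twist": 0, "claw": 1}, {"xyz": [0, 0, -0.2], "twist": 0, "claw": 1}, {"xyz": [0, 0, -0.1], "twist": 0, "claw": 1}])

```text
time_s: 17.55
tool_pos: [0.621, -0.2213, 0.2253]
tool_rot: [180.0, -0.1, -0.5]
wrist_force: [-0.1, 2.2, 11.3]
opening: 0.19
gripper_force: 55.0
```

>>> move_arm(plan=[{"xyz": [0, 0, -0.2], "twist": 0, "claw": 1}, {"xyz": [0, 0, -0.1], "twist": 0, "claw": 1}, {"xyz": [0, 0, -0.1], "twist": 0, "claw": 1}, {"xyz": [0, 0, 0], "twist": 0, "claw": 1}, {"xyz": [0, 0, 0], "twist": 0, "claw": 1}])

```text
time_s: 18.05
tool_pos: [0.621, -0.2212, 0.2249]
tool_rot: [179.9, -0.2, -0.5]
wrist_force: [-4.6, 4.6, 21.1]
opening: 0.193
gripper_force: 55.0
```

>>> move_arm(plan=[{"xyz": [0, 0, 0], "twist": 0, "claw": 0.66}, {"xyz": [0, 0, 0], "twist": 0, "claw": 0.66}, {"xyz": [0, 0, 0], "twist": 0, "claw": 0.66}, {"xyz": [0, 0, 2], "twist": 0, "claw": 0.66}, {"xyz": [0, 0, 3], "twist": 0, "claw": 0.66}])

```text
time_s: 18.55
tool_pos: [0.6198, -0.2214, 0.2657]
tool_rot: [-179.8, 0.4, -0.5]
wrist_force: [0.5, -0.0, -0.3]
opening: 0.339
gripper_force: 0.0
```

>>> move_arm(plan=[{"xyz": [-1, 0, 4], "twist": 0, "claw": 0.4}, {"xyz": [-1, 1, 4], "twist": 0, "claw": 0.4}, {"xyz": [-1, 1, 4.5], "twist": 0, "claw": 0.4}, {"xyz": [0, 0, 0], "twist": 0, "claw": 0.4}, {"xyz": [0, 0, 0], "twist": 0, "claw": 0.4}])

```text
time_s: 19.05
tool_pos: [0.5905, -0.2015, 0.3956]
tool_rot: [179.9, -0.1, -0.5]
wrist_force: [0.1, -0.7, -1.4]
opening: 0.6
gripper_force: 0.0
```

```bash
python3 - <<'E'
from h import *
s=vision.snapshot("wrist"); save(s,"w10",(180,40,580,280),2)
o=manip.observe();print(o["tool_pos"],o["tool_rot"],o["opening"],o["wrist_force"])
c=np.array([.6213,-.2215]);u=np.array([1,-.009])
print(proj(s,[[*(c+u*a),z] for a,z in((.062,.073),(.054,.073),(.054,.060),(-.054,.069),(-.1,.069))]).round(1)*2-[360,80])
E
```

```text
[ 0.59061955 -0.2016124   0.39342619] [-1.79979737e+02  7.99837440e-02 -5.34090094e-01] 0.6000382133160516 [ 0.4201891  -0.34204649 -0.7805984 ]
[[314.4  98. ]
 [314.  121.8]
 [311.8 122.8]
 [309.  414.4]
 [307.  523.4]]
```

View pics/w10.png

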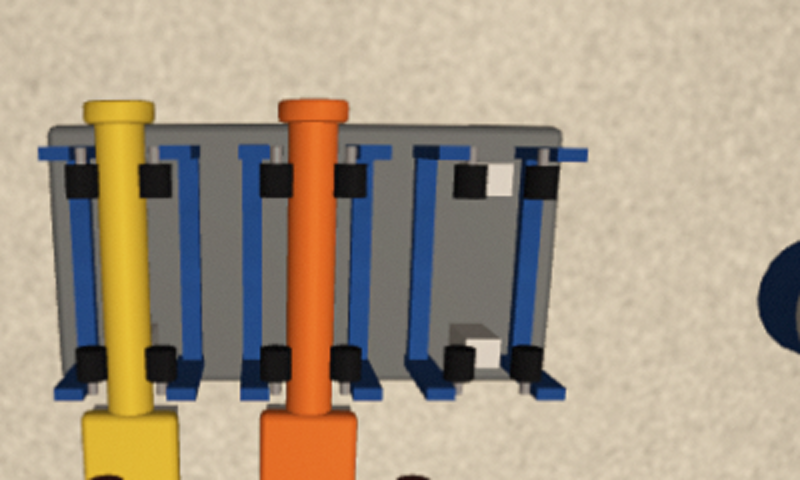

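>>> move_arm(plan=[{"xyz": [-1.2, 4.6, 1], "twist": 0, "claw": 0.4}, {"xyz": [-1.2, 4.6, 1], "twist": 0, "claw": 0.4}, {"xyz": [-1.2, 4.6, 1], "twist": 0, "claw": 0.4}, {"xyz": [-1.2, 4.6, 1], "twist": 0, "claw": 0.4}, {"xyz": [-1.2, 4.6, 1], "twist": 0, "claw": 0.4}])

```text
time_s: 19.6
tool_pos: [0.5304, 0.0299, 0.4418]
tool_rot: [180.0, 0.3, -0.6]
wrist_force: [-0.5, 0.8, 0.5]
opening: 0.602
gripper_force: 0.0
```

>>> move_arm(plan=[{"xyz": [-1, 4.6, 0], "twist": 0, "claw": 0.4}, {"xyz": [-1, 4.6, 0], "twist": 0, "claw": 0.4}, {"xyz": [-1, 4.6, 0], "twist": 0, "claw": 0.4}, {"xyz": [-1, 4.6, 0], "twist": 0, "claw": 0.4}, {"xyz": [-1, 4.6, 0], "twist": 0, "claw": 0.4}])

```text
time_s: 20.1
tool_pos: [0.4804, 0.2603, 0.4414]
tool_rot: [179.9, 0.2, -0.5]
wrist_force: [-0.4, -0.5, 0.9]
opening: 0.596
gripper_force: 0.0
```

>>> move_arm(plan=[{"xyz": [0, 0, 0], "twist": 0, "claw": 0.4}, {"xyz": [0, 0, 0], "twist": 0, "claw": 0.4}, {"xyz": [0, 0, 0], "twist": 0, "claw": 0.4}, {"xyz": [0, 0, 0], "twist": 0, "claw": 0.4}, {"xyz": [0, 0, 0], "twist": 0, "claw": 0.4}])

```text
time_s: 20.6
tool_pos: [0.4811, 0.2573, 0.4445]
tool_rot: [180.0, 0.0, -0.7]
wrist_force: [1.2, 0.4, 0.1]
opening: 0.596
gripper_force: 0.0
```

```bash
python3 - <<'E'
from h import *
s=vision.snapshot("wrist"); save(s,"w11")
o=manip.observe();print(o["tool_pos"],o["tool_rot"],o["opening"],o["wrist_force"])
for t,z in (("chest_drawer0_handle",.122),("ledge_top",.1)):
    for q in models.place_of(s,t)[:3]: print(t,np.round(q["position"]),round(q["p"],2),onz(s,[q["position"]],z)[0].round(4))
E
```

```text
[0.48101197 0.25744363 0.44465739] [ 1.79997318e+02 -8.15266635e-03 -6.37947802e-01] 0.6025938351769163 [0.00880788 0.30690483 0.2837054 ]
chest_drawer0_handle [281. 151.] 0.89 [0.5312 0.277  0.122 ]
```

View pics/w11.png

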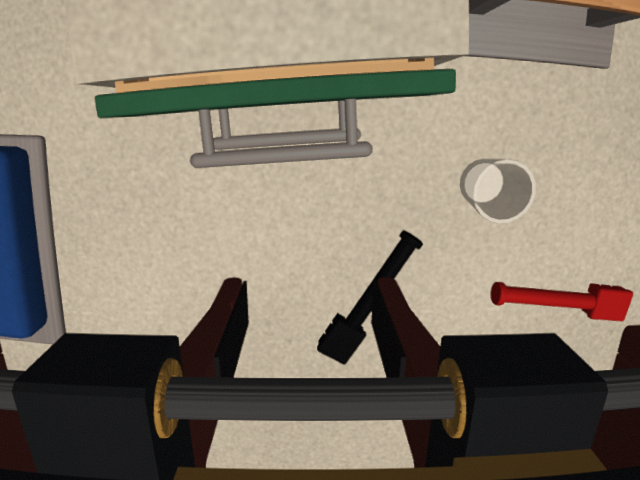

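```bash
python3 - <<'E'
from h import *
s=vision.snapshot("wrist")
P=onz(s,[(196,160),(366,149)],.123); print(P.round(4),P.mean(0).round(4),np.degrees(np.arctan2(*(P[0]-P[1])[:2]*[-1,1])).round(2),np.linalg.norm(P[0]-P[1]))
f=s["frame"].astype(int)
hsv=cv2.cvtColor(s["frame"],cv2.COLOR_RGB2HSV)
# front bottom edge of green front per column (top face z=.158?)
g=cv2.inRange(hsv,(60,80,20),(90,255,255)); 
Q=[]
for c in range(130,440,30):
    r=np.nonzero(g[60:130,c])[0]+60; Q.append((c,r.min(),r.max()))
print(Q)
A=onz(s,[(c,b) for c,a,b in Q],.155); k=np.polyfit(A[:,1],A[:,0],1);print("front edge slope deg",np.degrees(np.arctan(-k[0])).round(2))
# bar centre rows
for c in (220,250,310,340):
    col=f[130:175,c].sum(1); print(c,(np.nonzero(col<370)[0]+130).tolist())
E
```

```text
[[0.5257 0.3387 0.123 ]
 [0.5318 0.2168 0.123 ]] [0.5288 0.2778 0.123 ] 2.89 0.12206283294681919
[(130, np.int64(92), np.int64(115)), (160, np.int64(89), np.int64(112)), (190, np.int64(86), np.int64(109)), (220, np.int64(84), np.int64(107)), (250, np.int64(81), np.int64(105)), (280, np.int64(79), np.int64(103)), (310, np.int64(77), np.int64(101)), (340, np.int64(75), np.int64(99)), (370, np.int64(74), np.int64(97)), (400, np.int64(72), np.int64(95)), (430, np.int64(71), np.int64(93))]
front edge slope deg 3.05
220 [137, 138, 139, 140, 141, 145, 146, 147, 148, 151, 152, 153, 154, 155, 156, 161, 162, 163, 164, 165]
250 [135, 136, 137, 138, 143, 144, 145, 146, 148, 149, 150, 151, 152, 153, 154, 159, 160, 161, 162, 163]
310 [130, 131, 132, 133, 134, 139, 140, 141, 142, 144, 145, 146, 147, 148, 149, 150, 155, 156, 157, 158, 159]
340 [130, 131, 132, 133, 137, 138, 139, 140, 142, 143, 144, 145, 146, 147, 148, 153, 154, 155, 156, 157]
```

>>> move_arm(plan=[{"xyz": [0, 0, 0], "twist": 0.136, "claw": 0.66}, {"xyz": [0, 0, 0], "twist": 0.136, "claw": 0.66}, {"xyz": [0, 0, 0], "twist": 0.136, "claw": 0.66}, {"xyz": [0, 0, 0], "twist": 0.136, "claw": 0.66}, {"xyz": [0, 0, 0], "twist": 0.136, "claw": 0.66}])

```text
time_s: 21.3
tool_pos: [0.4806, 0.2583, 0.4448]
tool_rot: [180.0, -0.0, 38.7]
wrist_force: [1.0, 0.5, -0.6]
opening: 0.342
gripper_force: 0.0
```

>>> move_arm(plan=[{"xyz": [1, 0.4, 0], "twist": 0.136, "claw": 0.66}, {"xyz": [1, 0.4, 0], "twist": 0.136, "claw": 0.66}, {"xyz": [1, 0.4, -1], "twist": 0.136, "claw": 0.66}, {"xyz": [1, 0.4, -1], "twist": 0.136, "claw": 0.66}, {"xyz": [0.75, 0.4, -1], "twist": 0.136, "claw": 0.66}])

```text
time_s: 21.8
tool_pos: [0.5287, 0.2785, 0.4143]
tool_rot: [180.0, -0.0, 77.7]
wrist_force: [-0.8, -0.6, -0.3]
opening: 0.342
gripper_force: 0.0
```

>>> move_arm(plan=[{"xyz": [0, 0, -2.5], "twist": 0.136, "claw": 0.66}, {"xyz": [0, 0, -3], "twist": 0.136, "claw": 0.66}, {"xyz": [0, 0, -2.5], "twist": 0, "claw": 0.66}, {"xyz": [0, 0, 0], "twist": 0, "claw": 0.66}, {"xyz": [0, 0, 0], "twist": 0, "claw": 0.66}])

```text
time_s: 22.3
tool_pos: [0.5281, 0.2784, 0.335]
tool_rot: [-180.0, 0.0, 92.9]
wrist_force: [0.5, 1.0, 0.9]
opening: 0.334
gripper_force: 0.0
```

>>> move_arm(plan=[{"xyz": [0, 0, -1], "twist": 0, "claw": 0.66}, {"xyz": [0, 0, -1], "twist": 0, "claw": 0.66}, {"xyz": [0, 0, -1], "twist": 0, "claw": 0.66}, {"xyz": [0, 0, -1], "twist": 0, "claw": 0.66}, {"xyz": [0, 0, -0.8], "twist": 0, "claw": 0.66}])

```text
time_s: 22.8
tool_pos: [0.528, 0.2785, 0.2853]
tool_rot: [-179.9, 0.0, 93.0]
wrist_force: [0.5, -1.5, 0.1]
opening: 0.338
gripper_force: 0.0
```

>>> move_arm(plan=[{"xyz": [0, 0, 0], "twist": 0, "claw": 1}, {"xyz": [0, 0, 0], "twist": 0, "claw": 1}, {"xyz": [0, 0, 0], "twist": 0, "claw": 1}, {"xyz": [0, 0, 0], "twist": 0, "claw": 1}, {"xyz": [0, 0, 0], "twist": 0, "claw": 1}], grip_force=30)

```text
time_s: 23.3
tool_pos: [0.5282, 0.2785, 0.2871]
tool_rot: [179.9, -0.0, 93.0]
wrist_force: [1.7, 0.5, -0.3]
opening: 0.119
gripper_force: 30.0
```

>>> move_arm(plan=[{"xyz": [-1, -0.05, 0], "twist": 0, "claw": 1}, {"xyz": [-1.6, -0.08, 0], "twist": 0, "claw": 1}, {"xyz": [-2, -0.1, 0], "twist": 0, "claw": 1}, {"xyz": [-2, -0.1, 0], "twist": 0, "claw": 1}, {"xyz": [-2, -0.1, 0], "twist": 0, "claw": 1}])

```text
time_s: 23.8
tool_pos: [0.4411, 0.274, 0.2871]
tool_rot: [179.9, 0.0, 93.0]
wrist_force: [2.2, -0.5, 1.7]
opening: 0.112
gripper_force: 30.0
```

>>> move_arm(plan=[{"xyz": [-2, -0.1, 0], "twist": 0, "claw": 1}, {"xyz": [-2, -0.1, 0], "twist": 0, "claw": 1}, {"xyz": [-2, -0.1, 0], "twist": 0, "claw": 1}, {"xyz": [-1, -0.05, 0], "twist": 0, "claw": 1}, {"xyz": [0, 0, 0], "twist": 0, "claw": 1}])

```text
time_s: 24.3
tool_pos: [0.3711, 0.2704, 0.2871]
tool_rot: [179.9, 0.0, 93.0]
wrist_force: [-1.1, -3.9, 2.8]
opening: 0.112
gripper_force: 30.0
```

>>> move_arm(plan=[{"xyz": [0, 0, 0], "twist": 0, "claw": 0.66}, {"xyz": [0, 0, 0], "twist": 0, "claw": 0.66}, {"xyz": [0, 0, 0], "twist": 0, "claw": 0.66}, {"xyz": [0, 0, 3], "twist": 0, "claw": 0.66}, {"xyz": [0, 0, 4], "twist": 0, "claw": 0.66}])

```text
time_s: 24.8
tool_pos: [0.3721, 0.2707, 0.3547]
tool_rot: [-179.7, 0.1, 93.0]
wrist_force: [-0.2, 0.7, 0.2]
opening: 0.341
gripper_force: 0.0
```

>>> move_arm(plan=[{"xyz": [1, 0, 3], "twist": -0.131, "claw": 0.3}, {"xyz": [1, 0, 3], "twist": -0.131, "claw": 0.3}, {"xyz": [1, 0, 3], "twist": -0.131, "claw": 0.3}, {"xyz": [1, 0, 0], "twist": -0.131, "claw": 0.3}, {"xyz": [1, 0, 0], "twist": -0.131, "claw": 0.3}])

```text
time_s: 25.3
tool_pos: [0.4229, 0.2709, 0.4478]
tool_rot: [180.0, -0.1, 55.1]
wrist_force: [0.2, 0.3, -0.9]
opening: 0.697
gripper_force: 0.0
```

>>> move_arm(plan=[{"xyz": [0, 0, 0], "twist": -0.131, "claw": 0.3}, {"xyz": [0, 0, 0], "twist": -0.131, "claw": 0.3}, {"xyz": [0, 0, 0], "twist": -0.131, "claw": 0.3}, {"xyz": [0, 0, 0], "twist": -0.131, "claw": 0.3}, {"xyz": [0, 0, 0], "twist": -0.131, "claw": 0.3}])

```text
time_s: 25.8
tool_pos: [0.4225, 0.2709, 0.4463]
tool_rot: [-180.0, 0.0, 17.6]
wrist_force: [-0.3, -0.3, 0.9]
opening: 0.696
gripper_force: 0.0
```

>>> move_arm(plan=[{"xyz": [0, 0, 0], "twist": -0.131, "claw": 0.3}, {"xyz": [0, 0, 0], "twist": -0.131, "claw": 0.3}, {"xyz": [0, 0, 0], "twist": 0, "claw": 0.3}, {"xyz": [0, 0, 0], "twist": 0, "claw": 0.3}, {"xyz": [0, 0, 0], "twist": 0, "claw": 0.3}])

```text
time_s: 26.3
tool_pos: [0.4222, 0.2708, 0.4465]
tool_rot: [-180.0, 0.0, 3.1]
wrist_force: [-0.6, 0.1, 0.7]
opening: 0.703
gripper_force: 0.0
```

```bash
python3 - <<'E'
from h import *
s=vision.snapshot("wrist"); save(s,"w12")
o=manip.observe();print(o["tool_pos"],o["tool_rot"],o["opening"],o["wrist_force"])
hsv=cv2.cvtColor(s["frame"],cv2.COLOR_RGB2HSV)
for q in models.silhouettes(s,"carton0")[:4]:
    m=q["region"].astype(np.uint8); ys,xs=np.nonzero(m); print(round(q["p"],2),q["extent"],m.sum(),np.median(hsv[ys,xs],0))
    c=max(cv2.findContours(m,0,1)[0],key=cv2.contourArea)
    w=onz(s,c.reshape(-1,2),.126)[:,:2]; r=cv2.minAreaRect((w*1000).astype(np.float32)); print(r)
E
```

```text
[0.4222088  0.27074769 0.44652534] [1.79999774e+02 1.21788929e-02 3.02056717e+00] 0.7013894393011441 [ 0.11066994 -0.2279172   0.33580765]
0.68 [211.9, 85.0, 279.0, 192.0] 5489 [148. 151. 124.]
((478.9634094238281, 318.57269287109375), (70.22894287109375, 39.499534606933594), 9.19933795928955)
0.66 [340.7, 56.5, 400.2, 161.6] 5689 [148. 146. 129.]
((503.1666564941406, 232.11575317382812), (70.14981079101562, 38.928749084472656), 5.4488396644592285)
```

View pics/w12.png

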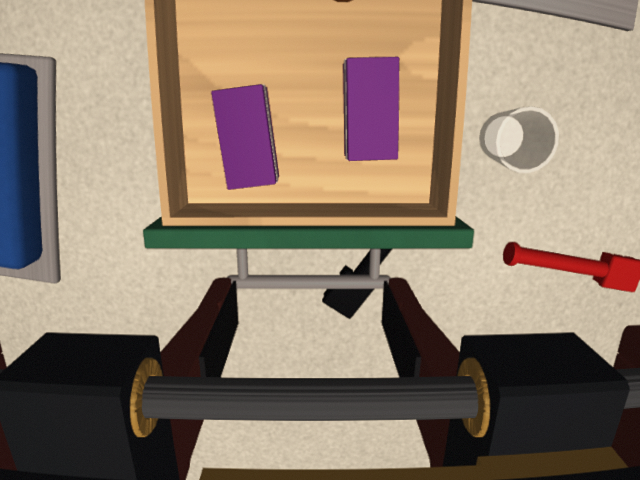

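```bash
python3 - <<'E'
from h import *
s=vision.snapshot("wrist")
hsv=cv2.cvtColor(s["frame"],cv2.COLOR_RGB2HSV)
g=cv2.inRange(hsv,(140,100,60),(165,255,255)); n,l,st,_=cv2.connectedComponentsWithStats(g)
for k in range(1,n):
    if st[k,4]<500: continue
    c=cv2.findContours((l==k).astype(np.uint8),0,1)[0][0].reshape(-1,2); w=onz(s,c,.126)[:,:2]
    print(st[k],cv2.minAreaRect((w*1000).astype(np.float32)))
A=onz(s,[(212,92),(264,85),(276,182),(229,189),(347,58),(399,57),(398,159),(347,161)],.126)[:,:2]
for q in(A[:4],A[4:]):
    print(q.mean(0).round(4)); d=(q[0]+q[1]-q[2]-q[3])/2; print(np.linalg.norm(d),np.degrees(np.arctan2(d[1],d[0])),np.linalg.norm(q[0]-q[1]))
print("walls y at rim",onz(s,[(165,100),(455,100)],.138).round(3),"front inner",onz(s,[(310,205)],.138).round(3))
E
```

```text
[ 346   57   53  104 5266] ((503.0876159667969, 231.12745666503906), (69.42149353027344, 35.9552116394043), 5.004655838012695)
[ 211   85   65  105 5049] ((478.94354248046875, 319.62384033203125), (69.43208312988281, 35.93296813964844), 9.948490142822266)
[0.4788 0.3188]
0.06800485330644665 9.564134044380678 0.03631728333319008
[0.5027 0.2307]
0.06946439546412651 4.59921851683498 0.03531942909368182
walls y at rim [[0.503 0.371 0.138]
 [0.513 0.178 0.138]] front inner [[0.436 0.271 0.138]]
```

>>> move_arm(plan=[{"xyz": [2.7, -1.3, -2], "twist": 0.012, "claw": 0.43}, {"xyz": [2.7, -1.3, -2], "twist": 0.012, "claw": 0.43}, {"xyz": [2.7, -1.36, -2], "twist": 0.011, "claw": 0.43}, {"xyz": [0, 0, -3], "twist": 0, "claw": 0.43}, {"xyz": [0, 0, -2.5], "twist": 0, "claw": 0.43}])

```text
time_s: 26.95
tool_pos: [0.5037, 0.2305, 0.3298]
tool_rot: [180.0, 0.1, 4.9]
wrist_force: [0.2, -0.3, -1.1]
opening: 0.567
gripper_force: 0.0
```

>>> move_arm(plan=[{"xyz": [0, 0, -1.5], "twist": 0, "claw": 0.43}, {"xyz": [0, 0, -1.5], "twist": 0, "claw": 0.43}, {"xyz": [0, 0, -1.6], "twist": 0, "claw": 0.43}, {"xyz": [0, 0, -1], "twist": 0, "claw": 0.43}, {"xyz": [0, 0, 0], "twist": 0, "claw": 0.43}])

```text
time_s: 27.45
tool_pos: [0.5027, 0.2311, 0.2741]
tool_rot: [180.0, 0.1, 4.9]
wrist_force: [-0.6, 0.0, 0.4]
opening: 0.571
gripper_force: 0.0
```

>>> move_arm(plan=[{"xyz": [0, 0, 0], "twist": 0, "claw": 1}, {"xyz": [0, 0, 0], "twist": 0, "claw": 1}, {"xyz": [0, 0, 0], "twist": 0, "claw": 1}, {"xyz": [0, 0, 0], "twist": 0, "claw": 1}, {"xyz": [0, 0, 0], "twist": 0, "claw": 1}], grip_force=25)

```text
time_s: 27.95
tool_pos: [0.5033, 0.2312, 0.2769]
tool_rot: [-180.0, -0.1, 4.9]
wrist_force: [0.3, 0.8, 4.6]
opening: 0.406
gripper_force: 25.0
```

>>> move_arm(plan=[{"xyz": [0, 0, 1], "twist": 0, "claw": 1}, {"xyz": [0, 0, 2], "twist": 0, "claw": 1}, {"xyz": [0, 0, 3], "twist": 0, "claw": 1}, {"xyz": [0, 0, 4], "twist": 0, "claw": 1}, {"xyz": [0, 0, 4], "twist": 0, "claw": 1}])

```text
time_s: 28.45
tool_pos: [0.5028, 0.231, 0.4166]
tool_rot: [180.0, 0.1, 4.9]
wrist_force: [0.9, -0.9, -0.5]
opening: 0.404
gripper_force: 25.0
```

>>> move_arm(plan=[{"xyz": [1.47, -2.27, 0], "twist": 0.144, "claw": 1}, {"xyz": [1.47, -2.27, 0], "twist": 0.144, "claw": 1}, {"xyz": [1.47, -2.27, 0], "twist": 0.144, "claw": 1}, {"xyz": [1.47, -2.27, 0], "twist": 0.144, "claw": 1}, {"xyz": [1.47, -2.27, 0], "twist": 0.144, "claw": 1}])

```text
time_s: 28.95
tool_pos: [0.577, 0.1166, 0.4157]
tool_rot: [-180.0, 0.0, 46.5]
wrist_force: [1.1, 0.1, -1.5]
opening: 0.411
gripper_force: 25.0
```

>>> move_arm(plan=[{"xyz": [1.47, -2.27, 0], "twist": 0.144, "claw": 1}, {"xyz": [1.47, -2.27, 0], "twist": 0.144, "claw": 1}, {"xyz": [1.47, -2.27, 0], "twist": 0.144, "claw": 1}, {"xyz": [1.47, -2.27, 0], "twist": 0.144, "claw": 1}, {"xyz": [1.47, -2.27, 0], "twist": 0.144, "claw": 1}])

```text
time_s: 29.45
tool_pos: [0.6506, 0.0031, 0.4155]
tool_rot: [-179.9, 0.0, 87.8]
wrist_force: [0.1, 0.6, -2.0]
opening: 0.409
gripper_force: 25.0
```

>>> move_arm(plan=[{"xyz": [0, 0, 0], "twist": 0, "claw": 1}, {"xyz": [0, 0, 0], "twist": 0, "claw": 1}, {"xyz": [0, 0, 0], "twist": 0, "claw": 1}, {"xyz": [0, 0, 0], "twist": 0, "claw": 1}, {"xyz": [0, 0, 0], "twist": 0, "claw": 1}])

```text
time_s: 29.95
tool_pos: [0.6497, 0.005, 0.4161]
tool_rot: [180.0, -0.0, 87.5]
wrist_force: [-0.3, -0.7, -0.7]
opening: 0.408
gripper_force: 25.0
```

```bash
python3 - <<'E'
from h import *
s=vision.snapshot("wrist"); save(s,"w13")
o=manip.observe();print(o["tool_pos"],o["tool_rot"],o["opening"],s["eye"])
for q in models.silhouettes(s,"ledge_top")[:3]: print(round(q["p"],2),q["extent"])
for q in models.place_of(s,"ledge_top")[:3]: print(round(q["p"],2),q["position"],onz(s,[q["position"]],.1).round(4))
hsv=cv2.cvtColor(s["frame"],cv2.COLOR_RGB2HSV)
m=cv2.inRange(hsv,(5,90,110),(25,255,255)); n,l,st,_=cv2.connectedComponentsWithStats(m)
for k in range(1,n):
    if st[k,4]>800: print(st[k])
E
```

```text
[0.64976088 0.00487031 0.41600799] [ 1.79976061e+02 -4.40995465e-03  8.74503332e+01] 0.4078628125833631 [0.65297389 0.08254232 0.3967644 ]
0.91 [312.3, 168.8] [[0.6532 0.0427 0.1   ]]
[ 292   34   40  187 6997]
[589 279  51  25 965]
[ 241  422  115   24 1574]
```

View pics/w13.png

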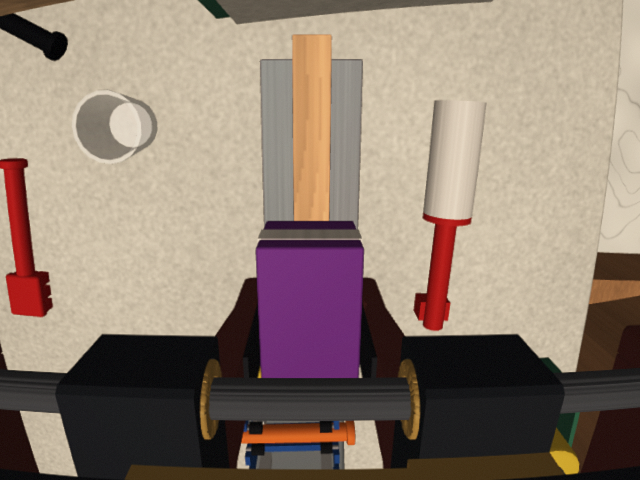

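```bash
cat >> h.py <<'E'
def ledge(s,rows,c0=200,c1=440):
    hsv=cv2.cvtColor(s["frame"],cv2.COLOR_RGB2HSV)
    m=cv2.inRange(hsv,(5,90,110),(25,255,255)); E=[]
    for r in rows:
        x=np.nonzero(m[r,c0:c1])[0]+c0; E.append((x.min()-.5,r)); E.append((x.max()+.5,r))
    P=onz(s,E,.1); mid=(P[::2]+P[1::2])/2; k=np.polyfit(mid[:,1],mid[:,0],1)
    print("width",np.linalg.norm(P[::2]-P[1::2],axis=1).round(4)[::3],"x=%.4f*y+%.4f"%tuple(k),"yaw",np.degrees(np.arctan(k[0])).round(2))
    ys=np.nonzero(m[:,c0:c1].sum(1)>20)[0]; t=ys.min()-.5; print("far end",onz(s,[((c0+c1)/2,t)],.1).round(4))
E
python3 - <<'E'
from h import *
s=vision.snapshot("wrist"); ledge(s,range(45,216,10))
E
```

```text
width [0.0258 0.0261 0.0265 0.0256 0.026  0.0258] x=-0.0548*y+0.6594 yaw -3.13
far end [[0.6623 0.1316 0.1   ]]
```

```bash
python3 - <<'E'
from h import *
s=vision.snapshot("wrist")
hsv=cv2.cvtColor(s["frame"],cv2.COLOR_RGB2HSV)
m=cv2.inRange(hsv,(5,90,110),(25,255,255)); E=[]
for r in range(45,216,10):
    x=np.nonzero(m[r,200:440])[0]+200; E+=[(x.min()-.5,r),(x.max()+.5,r)]
print(E[::2],E[1::2])
P=onz(s,E,.1); mid=(P[::2]+P[1::2])/2; print(mid[:,:2].round(4).tolist())
print(s["attitude"],s["cx"],s["cy"])
s2=vision.snapshot("scene"); hsv=cv2.cvtColor(s2["frame"],cv2.COLOR_RGB2HSV); 
m=cv2.inRange(hsv,(5,80,110),(20,255,255)); m[:270]=0;m[310:]=0;m[:,:310]=0;m[:,390:]=0
ys,xs=np.nonzero(m); M=[(x,ys[xs==x].mean()) for x in range(320,382,4)]; Q=onz(s2,M,.098); print(np.polyfit(Q[:,1],Q[:,0],1), Q[[0,-1]].round(4))
E
```

```text
[(np.float64(291.5), 45), (np.float64(291.5), 55), (np.float64(291.5), 65), (np.float64(291.5), 75), (np.float64(291.5), 85), (np.float64(291.5), 95), (np.float64(291.5), 105), (np.float64(291.5), 115), (np.float64(292.5), 125), (np.float64(292.5), 135), (np.float64(292.5), 145), (np.float64(292.5), 155), (np.float64(292.5), 165), (np.float64(292.5), 175), (np.float64(292.5), 185), (np.float64(292.5), 195), (np.float64(292.5), 205), (np.float64(293.5), 215)] [(np.float64(330.5), 45), (np.float64(330.5), 55), (np.float64(330.5), 65), (np.float64(330.5), 75), (np.float64(330.5), 85), (np.float64(330.5), 95), (np.float64(330.5), 105), (np.float64(330.5), 115), (np.float64(329.5), 125), (np.float64(329.5), 135), (np.float64(329.5), 145), (np.float64(329.5), 155), (np.float64(329.5), 165), (np.float64(329.5), 175), (np.float64(329.5), 185), (np.float64(328.5), 195), (np.float64(328.5), 205), (np.float64(328.5), 215)]
[[0.6562, 0.1245], [0.6559, 0.1181], [0.6556, 0.1118], [0.6553, 0.1053], [0.655, 0.0989], [0.6547, 0.0923], [0.6544, 0.0858], [0.6541, 0.0791], [0.6538, 0.0724], [0.6535, 0.0657], [0.6532, 0.0588], [0.6529, 0.0519], [0.6526, 0.0449], [0.6523, 0.0379], [0.652, 0.0308], [0.6513, 0.0235], [0.651, 0.0162], [0.651, 0.0088]]
[-1.64844156e+01 -9.10586619e-03 -2.59907283e+00] 309.52662935568543 234.18561410248256
[0.03990128 0.65118301] [[ 0.6485 -0.0345  0.098 ]
 [ 0.6556  0.1243  0.098 ]]
```

>>> move_arm(plan=[{"xyz": [0.1, -0.4, 0], "twist": 0, "claw": 1}, {"xyz": [0, 0, -2], "twist": 0, "claw": 1}, {"xyz": [0, 0, -3], "twist": 0, "claw": 1}, {"xyz": [0, 0, -3], "twist": 0, "claw": 1}, {"xyz": [0, 0, -2], "twist": 0, "claw": 1}])

```text
time_s: 30.75
tool_pos: [0.6508, -0.0003, 0.3128]
tool_rot: [-179.8, 0.0, 87.4]
wrist_force: [0.5, 0.2, -0.3]
opening: 0.41
gripper_force: 25.0
```

>>> move_arm(plan=[{"xyz": [0, 0, -1], "twist": 0, "claw": 1}, {"xyz": [0, 0, -1], "twist": 0, "claw": 1}, {"xyz": [0, 0, -0.4], "twist": 0, "claw": 1}, {"xyz": [0, 0, 0], "twist": 0, "claw": 1}, {"xyz": [0, 0, 0], "twist": 0, "claw": 1}])

```text
time_s: 31.25
tool_pos: [0.6513, 0.0001, 0.2929]
tool_rot: [179.9, 0.0, 87.4]
wrist_force: [-0.3, -1.4, -1.1]
opening: 0.407
gripper_force: 25.0
```

```bash
python3 - <<'E'
from h import *
s=vision.snapshot("wrist"); save(s,"w14")
o=manip.observe();print(o["tool_pos"],o["tool_rot"],o["opening"],o["wrist_force"])
ledge(s,range(60,170,10),250,390)
E
```

```text
[6.51291947e-01 1.32778878e-04 2.92987878e-01] [1.79885392e+02 3.54759043e-04 8.74233728e+01] 0.4121865692767519 [-0.69739884 -0.04651188 -0.38377845]
width [0.0257 0.0261 0.0257 0.0261] x=0.0467*y+0.6505 yaw 2.67
far end [[0.6608 0.119  0.1   ]]
```

```bash
python3 - <<'E'
from h import *
s=vision.snapshot("wrist"); o=manip.observe(); T=o["tool_pos"]; yaw=np.radians(o["tool_rot"][2]); d=np.array([np.cos(yaw),np.sin(yaw)])
hsv=cv2.cvtColor(s["frame"],cv2.COLOR_RGB2HSV); m=cv2.inRange(hsv,(138,80,30),(168,255,255))
n=np.array([-d[1],d[0]])
for r in range(255,375,20):
    x=np.nonzero(m[r])[0]; 
    if len(x)<20: continue
    P=onz(s,[(x.min()-.5,r),(x.max()+.5,r)],T[2]-.168+.018)[:,:2]; c=P.mean(0)-T[:2]; print(r,x.min(),x.max(),np.linalg.norm(P[0]-P[1]).round(4),"along",(c@d).round(4),"lateral(+n)",(c@n*1000).round(2))
print(n, manip.observe()["tool_pos"])
E
```

```text
255 256 363 0.0356 along 0.0317 lateral(+n) -0.08
275 257 362 0.0355 along 0.0246 lateral(+n) -0.08
295 257 362 0.036 along 0.0173 lateral(+n) -0.07
315 258 361 0.0359 along 0.0097 lateral(+n) -0.07
335 259 360 0.0359 along 0.0019 lateral(+n) -0.06
355 260 359 0.0358 along -0.0062 lateral(+n) -0.06
[-0.9989909   0.04491304] [6.51277699e-01 1.45446778e-04 2.92917658e-01]
```

>>> move_arm(plan=[{"xyz": [-0.08, 0.05, -0.3], "twist": 0, "claw": 1}, {"xyz": [0, 0, -0.2], "twist": 0, "claw": 1}, {"xyz": [0, 0, -0.1], "twist": 0, "claw": 1}, {"xyz": [0, 0, 0], "twist": 0, "claw": 1}, {"xyz": [0, 0, 0], "twist": 0, "claw": 1}])

```text
time_s: 31.85
tool_pos: [0.6502, 0.0006, 0.2869]
tool_rot: [179.9, -0.0, 87.4]
wrist_force: [-2.6, 0.1, 5.5]
opening: 0.41
gripper_force: 25.0
```

>>> move_arm(plan=[{"xyz": [0, 0, 0], "twist": 0, "claw": 0.43}, {"xyz": [0, 0, 0], "twist": 0, "claw": 0.43}, {"xyz": [0, 0, 0], "twist": 0, "claw": 0.43}, {"xyz": [0, 0, 1], "twist": 0, "claw": 0.43}, {"xyz": [0, 0, 2], "twist": 0, "claw": 0.43}])

```text
time_s: 32.35
tool_pos: [0.65, 0.0006, 0.314]
tool_rot: [-179.8, -0.0, 87.4]
wrist_force: [0.8, -0.0, 0.7]
opening: 0.571
gripper_force: 0.0
```

>>> move_arm(plan=[{"xyz": [0, 0, 3], "twist": 0, "claw": 0.43}, {"xyz": [0, 0, 3], "twist": 0, "claw": 0.43}, {"xyz": [0, -2, 4], "twist": 0, "claw": 0.43}, {"xyz": [0, -3, 1], "twist": 0, "claw": 0.43}, {"xyz": [0, -3, 0], "twist": 0, "claw": 0.43}])

```text
time_s: 32.85
tool_pos: [0.65, -0.0797, 0.4305]
tool_rot: [179.6, 0.1, 87.5]
wrist_force: [-0.1, 0.2, -0.1]
opening: 0.569
gripper_force: 0.0
```

```bash
cat >> h.py <<'E'
def cartons(s,z):
    hsv=cv2.cvtColor(s["frame"],cv2.COLOR_RGB2HSV); g=cv2.inRange(hsv,(140,100,60),(165,255,255)); n,l,st,_=cv2.connectedComponentsWithStats(g)
    for k in range(1,n):
        if st[k,4]<500: continue
        c=cv2.findContours((l==k).astype(np.uint8),0,1)[0][0].reshape(-1,2); w=onz(s,c,z)[:,:2]
        r=cv2.minAreaRect((w*1000).astype(np.float32)); print(st[k],np.round(r[0],1),np.round(r[1],1),round(r[2],2))
E
python3 - <<'E'
from h import *
s=vision.snapshot("wrist"); save(s,"w15")
o=manip.observe();print(o["tool_pos"],o["tool_rot"],o["opening"],o["wrist_force"])
cartons(s,.136)
ledge(s,range(60,130,10),230,400)
E
```

```text
[ 0.64985584 -0.08441661  0.42822926] [179.78931725   0.19575932  87.21071957] 0.5706054116567993 [-0.11995219 -1.46155597 -0.98267366]
[ 273   49   58  113 6279] [6.502e+02 3.000e-01] [68.9 35.4] 87.45Traceback (most recent call last):
  File "<stdin>", line 5, in <module>
  File "h.py", line 44, in ledge
    x=np.nonzero(m[r,c0:c1])[0]+c0; E.append((x.min()-.5,r)); E.append((x.max()+.5,r))
                                              ~~~~~^^
    return umr_minimum(a, axis, None, out, keepdims, initial, where)
ValueError: zero-size array to reduction operation minimum which has no identity
```

>>> move_arm(plan=[{"xyz": [-2.2, 3.85, 0.1], "twist": -0.135, "claw": 0.43}, {"xyz": [-2.2, 3.85, 0.1], "twist": -0.135, "claw": 0.43}, {"xyz": [-2.2, 3.85, 0.1], "twist": -0.135, "claw": 0.43}, {"xyz": [-2.2, 3.85, 0.1], "twist": -0.135, "claw": 0.43}, {"xyz": [-2.2, 3.85, 0.1], "twist": -0.135, "claw": 0.43}])

```text
time_s: 33.4
tool_pos: [0.5391, 0.1144, 0.4312]
tool_rot: [180.0, -0.0, 48.4]
wrist_force: [0.3, 0.3, -0.3]
opening: 0.57
gripper_force: 0.0
```

>>> move_arm(plan=[{"xyz": [-2.2, 3.85, 0.1], "twist": -0.135, "claw": 0.43}, {"xyz": [-2.2, 3.85, 0.1], "twist": -0.135, "claw": 0.43}, {"xyz": [-2.2, 3.85, 0.1], "twist": -0.135, "claw": 0.43}, {"xyz": [-2.2, 3.85, 0.1], "twist": -0.135, "claw": 0.43}, {"xyz": [-2.2, 3.85, 0.1], "twist": -0.135, "claw": 0.43}])

```text
time_s: 33.9
tool_pos: [0.4289, 0.3069, 0.4364]
tool_rot: [-180.0, -0.0, 9.7]
wrist_force: [0.9, 0.8, -0.3]
opening: 0.57
gripper_force: 0.0
```

>>> move_arm(plan=[{"xyz": [0, 0, 0], "twist": 0, "claw": 0.43}, {"xyz": [0, 0, 0], "twist": 0, "claw": 0.43}, {"xyz": [0, 0, 0], "twist": 0, "claw": 0.43}, {"xyz": [0, 0, 0], "twist": 0, "claw": 0.43}, {"xyz": [0, 0, 0], "twist": 0, "claw": 0.43}])

```text
time_s: 34.4
tool_pos: [0.431, 0.3046, 0.4356]
tool_rot: [180.0, 0.0, 10.0]
wrist_force: [-0.9, -0.4, -0.2]
opening: 0.574
gripper_force: 0.0
```

```bash
python3 - <<'E'
from h import *
s=vision.snapshot("wrist"); save(s,"w16")
o=manip.observe();print(o["tool_pos"],o["tool_rot"],o["opening"],o["wrist_force"])
cartons(s,.126)
E
```

```text
[0.4309196  0.30472819 0.43558107] [1.79992654e+02 5.01109832e-03 9.99114679e+00] 0.5693115638254683 [1.01091448 0.06114402 0.79639024]
[ 273  101   53  102 5289] [478.7 319.9] [68.7 35.4] 9.67
```

>>> move_arm(plan=[{"xyz": [2.4, 0.75, -1.5], "twist": -0.005, "claw": 0.44}, {"xyz": [2.4, 0.75, -2], "twist": 0, "claw": 0.44}, {"xyz": [0, 0, -3], "twist": 0, "claw": 0.44}, {"xyz": [0, 0, -3], "twist": 0, "claw": 0.44}, {"xyz": [0, 0, -1], "twist": 0, "claw": 0.44}])

```text
time_s: 34.95
tool_pos: [0.4784, 0.3198, 0.3264]
tool_rot: [179.9, 0.3, 9.7]
wrist_force: [-0.2, -0.5, -0.2]
opening: 0.561
gripper_force: 0.0
```

>>> move_arm(plan=[{"xyz": [0, 0, -1.5], "twist": 0, "claw": 0.44}, {"xyz": [0, 0, -1.5], "twist": 0, "claw": 0.44}, {"xyz": [0, 0, -1.4], "twist": 0, "claw": 0.44}, {"xyz": [0, 0, -1], "twist": 0, "claw": 0.44}, {"xyz": [0, 0, 0], "twist": 0, "claw": 0.44}])

```text
time_s: 35.45
tool_pos: [0.478, 0.3205, 0.2748]
tool_rot: [179.9, 0.1, 9.8]
wrist_force: [-0.7, 0.5, -0.3]
opening: 0.557
gripper_force: 0.0
```

>>> move_arm(plan=[{"xyz": [0, 0, 0], "twist": 0, "claw": 1}, {"xyz": [0, 0, 0], "twist": 0, "claw": 1}, {"xyz": [0, 0, 0], "twist": 0, "claw": 1}, {"xyz": [0, 0, 0], "twist": 0, "claw": 1}, {"xyz": [0, 0, 0], "twist": 0, "claw": 1}], grip_force=25)

```text
time_s: 35.95
tool_pos: [0.4784, 0.3207, 0.2777]
tool_rot: [-180.0, -0.1, 9.8]
wrist_force: [-0.4, 0.9, 3.4]
opening: 0.41
gripper_force: 25.0
```

>>> move_arm(plan=[{"xyz": [0, 0, 1], "twist": 0, "claw": 1}, {"xyz": [0, 0, 2], "twist": 0, "claw": 1}, {"xyz": [0, 0, 3], "twist": 0, "claw": 1}, {"xyz": [0, 0, 4], "twist": 0, "claw": 1}, {"xyz": [0, 0, 4], "twist": 0, "claw": 1}])

```text
time_s: 36.45
tool_pos: [0.478, 0.3205, 0.4178]
tool_rot: [180.0, 0.1, 9.8]
wrist_force: [0.4, -1.2, -0.2]
opening: 0.41
gripper_force: 25.0
```

>>> move_arm(plan=[{"xyz": [1.76, -2.35, 0.2], "twist": 0.1354, "claw": 1}, {"xyz": [1.76, -2.35, 0.2], "twist": 0.1354, "claw": 1}, {"xyz": [1.76, -2.35, 0.2], "twist": 0.1354, "claw": 1}, {"xyz": [1.76, -2.35, 0.2], "twist": 0.1354, "claw": 1}, {"xyz": [1.76, -2.35, 0.2], "twist": 0.1354, "claw": 1}])

```text
time_s: 36.95
tool_pos: [0.5668, 0.2021, 0.427]
tool_rot: [-180.0, 0.0, 48.9]
wrist_force: [0.7, 0.7, -0.7]
opening: 0.413
gripper_force: 25.0
```

>>> move_arm(plan=[{"xyz": [1.76, -2.35, 0], "twist": 0.1354, "claw": 1}, {"xyz": [1.76, -2.35, 0], "twist": 0.1354, "claw": 1}, {"xyz": [1.76, -2.35, 0], "twist": 0.1354, "claw": 1}, {"xyz": [1.76, -2.35, 0], "twist": 0.1354, "claw": 1}, {"xyz": [1.76, -2.35, 0], "twist": 0.1354, "claw": 1}])

```text
time_s: 37.45
tool_pos: [0.6548, 0.0846, 0.4268]
tool_rot: [-180.0, -0.0, 87.7]
wrist_force: [1.5, -0.3, -0.3]
opening: 0.41
gripper_force: 25.0
```

>>> move_arm(plan=[{"xyz": [0, 0, 0], "twist": 0, "claw": 1}, {"xyz": [0, 0, -3], "twist": 0, "claw": 1}, {"xyz": [0, 0, -3], "twist": 0, "claw": 1}, {"xyz": [0, 0, -3], "twist": 0, "claw": 1}, {"xyz": [0, 0, -2], "twist": 0, "claw": 1}])

```text
time_s: 37.95
tool_pos: [0.6536, 0.0863, 0.314]
tool_rot: [-179.8, 0.0, 87.3]
wrist_force: [0.6, 0.2, -2.1]
opening: 0.407
gripper_force: 25.0
```

>>> move_arm(plan=[{"xyz": [0, 0, -1], "twist": 0, "claw": 1}, {"xyz": [0, 0, -0.6], "twist": 0, "claw": 1}, {"xyz": [0, 0, 0], "twist": 0, "claw": 1}, {"xyz": [0, 0, 0], "twist": 0, "claw": 1}, {"xyz": [0, 0, 0], "twist": 0, "claw": 1}])

```text
time_s: 38.45
tool_pos: [0.6545, 0.0857, 0.3024]
tool_rot: [179.9, -0.0, 87.4]
wrist_force: [0.6, 0.3, 0.2]
opening: 0.41
gripper_force: 25.0
```

```bash
python3 - <<'E'
from h import *
s=vision.snapshot("wrist"); o=manip.observe(); T=o["tool_pos"]; yaw=np.radians(o["tool_rot"][2]); d=np.array([np.cos(yaw),np.sin(yaw)])
print(T,o["tool_rot"],o["wrist_force"],"ledge x",.6505+.0466*T[1])
hsv=cv2.cvtColor(s["frame"],cv2.COLOR_RGB2HSV); m=cv2.inRange(hsv,(138,80,30),(168,255,255))
n=np.array([-d[1],d[0]])
for r in range(235,375,20):
    x=np.nonzero(m[r])[0]; 
    if len(x)<20: continue
    P=onz(s,[(x.min()-.5,r),(x.max()+.5,r)],T[2]-.169+.018)[:,:2]; c=P.mean(0)-T[:2]; print(r,x.min(),x.max(),np.linalg.norm(P[0]-P[1]).round(4),"along",(c@d).round(4),"lateral(+n)",(c@n*1000).round(2))
E
```

```text
[0.6544788  0.0856452  0.30216774] [ 1.79870776e+02 -1.66282372e-02  8.73542626e+01] [ 0.04489639 -0.0823116  -1.12778348] ledge x 0.6544910664604069
255 256 362 0.0356 along 0.0314 lateral(+n) 0.02
275 257 362 0.0358 along 0.0243 lateral(+n) -0.14
295 257 361 0.036 along 0.0169 lateral(+n) 0.04
315 258 360 0.0359 along 0.0093 lateral(+n) 0.05
335 259 360 0.0362 along 0.0014 lateral(+n) -0.12
355 260 359 0.0361 along -0.0068 lateral(+n) -0.12
```

Aligned to 0.1 mm. Lower ~15 mm and release.

>>> move_arm(plan=[{"xyz": [0, 0, -0.8], "twist": 0, "claw": 1}, {"xyz": [0, 0, -0.4], "twist": 0, "claw": 1}, {"xyz": [0, 0, -0.2], "twist": 0, "claw": 1}, {"xyz": [0, 0, -0.1], "twist": 0, "claw": 1}, {"xyz": [0, 0, 0], "twist": 0, "claw": 1}])

```text
time_s: 39.0
tool_pos: [0.6541, 0.0855, 0.2875]
tool_rot: [179.9, -0.0, 87.4]
wrist_force: [-3.3, -1.0, 8.3]
opening: 0.41
gripper_force: 25.0
```

>>> move_arm(plan=[{"xyz": [0, 0, 0], "twist": 0, "claw": 0.43}, {"xyz": [0, 0, 0], "twist": 0, "claw": 0.43}, {"xyz": [0, 0, 0], "twist": 0, "claw": 0.43}, {"xyz": [0, 0, 1], "twist": 0, "claw": 0.43}, {"xyz": [0, 0, 2], "twist": 0, "claw": 0.43}])

```text
time_s: 39.5
tool_pos: [0.654, 0.0856, 0.3139]
tool_rot: [-179.8, 0.0, 87.4]
wrist_force: [0.4, -0.9, -0.1]
opening: 0.57
gripper_force: 0.0
```

>>> move_arm(plan=[{"xyz": [0, 0, 4], "twist": 0, "claw": 0.43}, {"xyz": [0, 0, 4], "twist": 0, "claw": 0.43}, {"xyz": [0, -3, 3.5], "twist": 0, "claw": 0.43}, {"xyz": [0, -4, 2], "twist": 0, "claw": 0.43}, {"xyz": [0, -4, 0], "twist": 0, "claw": 0.43}])

```text
time_s: 40.0
tool_pos: [0.6536, -0.0249, 0.4566]
tool_rot: [179.5, 0.0, 87.5]
wrist_force: [1.5, -0.2, 0.3]
opening: 0.571
gripper_force: 0.0
```

>>> move_arm(plan=[{"xyz": [0, 0, 0], "twist": 0, "claw": 0.66}, {"xyz": [0, 0, 0], "twist": 0, "claw": 0.66}, {"xyz": [0, 0, 0], "twist": 0, "claw": 0.66}, {"xyz": [0, 0, 0], "twist": 0, "claw": 0.66}, {"xyz": [0, 0, 0], "twist": 0, "claw": 0.66}])

```text
time_s: 40.5
tool_pos: [0.6543, -0.0232, 0.4504]
tool_rot: [-180.0, -0.0, 87.5]
wrist_force: [-0.2, 0.2, 0.1]
opening: 0.339
gripper_force: 0.0
```

```bash
python3 - <<'E'
from h import *
s=vision.snapshot("wrist"); save(s,"w17")
o=manip.observe();print(o["tool_pos"],o["tool_rot"],o["opening"],o["wrist_force"])
cartons(s,.136)
E
```

```text
[ 0.65431133 -0.02330718  0.45042712] [-1.79974688e+02 -6.31743160e-03  8.74502236e+01] 0.3396962313761514 [ 0.06455064  0.04048507 -0.67213511]
[ 276    8   54  109 5768] [654.1  85.6] [69.  35.2] 87.32
[ 277  140   52   97 4795] [6.501e+02 5.000e-01] [69.1 35.4] 87.31
```

>>> move_arm(plan=[{"xyz": [-2.83, 2.93, 0], "twist": 0.0096, "claw": 0.66}, {"xyz": [-2.83, 2.93, 0], "twist": 0.0096, "claw": 0.66}, {"xyz": [-2.83, 2.93, 0], "twist": 0.0096, "claw": 0.66}, {"xyz": [-2.83, 2.93, 0], "twist": 0.0096, "claw": 0.66}, {"xyz": [-2.83, 2.93, 0], "twist": 0.0096, "claw": 0.66}])

```text
time_s: 41.05
tool_pos: [0.5113, 0.1235, 0.4507]
tool_rot: [180.0, -0.0, 90.2]
wrist_force: [-0.4, 0.9, 0.6]
opening: 0.34
gripper_force: 0.0
```

>>> move_arm(plan=[{"xyz": [-2.83, 2.93, 0], "twist": 0.0096, "claw": 0.66}, {"xyz": [-2.83, 2.93, 0], "twist": 0.0096, "claw": 0.66}, {"xyz": [-2.83, 2.93, 0], "twist": 0.0096, "claw": 0.66}, {"xyz": [-2.83, 2.93, 0], "twist": 0.0096, "claw": 0.66}, {"xyz": [-2.83, 2.93, 0], "twist": 0.0096, "claw": 0.66}])

```text
time_s: 41.55
tool_pos: [0.3696, 0.2698, 0.4508]
tool_rot: [180.0, -0.0, 92.9]
wrist_force: [-0.1, -0.0, -0.4]
opening: 0.34
gripper_force: 0.0
```

>>> move_arm(plan=[{"xyz": [0, 0, -3], "twist": 0, "claw": 0.66}, {"xyz": [0, 0, -4], "twist": 0, "claw": 0.66}, {"xyz": [0, 0, -3], "twist": 0, "claw": 0.66}, {"xyz": [0, 0, 0], "twist": 0, "claw": 0.66}, {"xyz": [0, 0, 0], "twist": 0, "claw": 0.66}])

```text
time_s: 42.05
tool_pos: [0.3711, 0.2688, 0.3513]
tool_rot: [-180.0, 0.0, 92.9]
wrist_force: [0.6, 0.8, 0.6]
opening: 0.339
gripper_force: 0.0
```

```bash
python3 - <<'E'
from h import *
s=vision.snapshot("wrist"); save(s,"w18")
o=manip.observe();print(o["tool_pos"],o["tool_rot"],o["opening"],o["wrist_force"])
c=proj(s,[[.3711,.2703,.1275],[.369,.312,.1275]]); print(c.round(1))
E
```

```text
[0.37133001 0.26880395 0.35256324] [ 1.79886886e+02 -6.42544346e-02  9.28765740e+01] 0.3393596628110166 [-0.59038501 -0.19831858  0.62380217]
[[310.4 263.1]
 [310.4 182.9]]
```

View pics/w18.png

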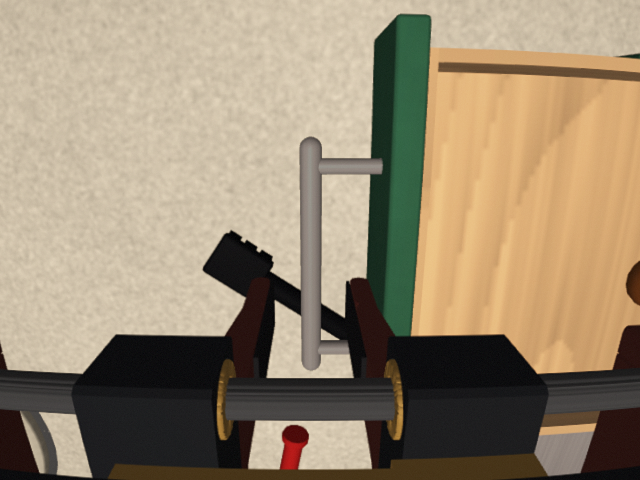

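>>> move_arm(plan=[{"xyz": [0, 0, -2], "twist": 0, "claw": 0.66}, {"xyz": [0, 0, -2], "twist": 0, "claw": 0.66}, {"xyz": [0, 0, -1.5], "twist": 0, "claw": 0.66}, {"xyz": [0, 0, -0.9], "twist": 0, "claw": 0.66}, {"xyz": [0, 0, 0], "twist": 0, "claw": 0.66}])

```text
time_s: 42.6
tool_pos: [0.3713, 0.2686, 0.2863]
tool_rot: [-180.0, 0.0, 92.9]
wrist_force: [-1.6, -0.3, 0.3]
opening: 0.344
gripper_force: 0.0
```

>>> move_arm(plan=[{"xyz": [0, 0, 0], "twist": 0, "claw": 1}, {"xyz": [0, 0, 0], "twist": 0, "claw": 1}, {"xyz": [0, 0, 0], "twist": 0, "claw": 1}, {"xyz": [0, 0, 0], "twist": 0, "claw": 1}, {"xyz": [0, 0, 0], "twist": 0, "claw": 1}], grip_force=30)

```text
time_s: 43.1
tool_pos: [0.3714, 0.2687, 0.2876]
tool_rot: [179.9, -0.0, 92.9]
wrist_force: [-0.6, 0.0, 4.1]
opening: 0.114
gripper_force: 30.0
```

>>> move_arm(plan=[{"xyz": [1, 0.05, 0], "twist": 0, "claw": 1}, {"xyz": [1.6, 0.08, 0], "twist": 0, "claw": 1}, {"xyz": [2, 0.1, 0], "twist": 0, "claw": 1}, {"xyz": [2, 0.1, 0], "twist": 0, "claw": 1}, {"xyz": [2, 0.1, 0], "twist": 0, "claw": 1}])

```text
time_s: 43.6
tool_pos: [0.4585, 0.2732, 0.2877]
tool_rot: [179.9, -0.1, 92.9]
wrist_force: [-2.1, 2.1, 7.9]
opening: 0.116
gripper_force: 30.0
```

>>> move_arm(plan=[{"xyz": [2, 0.1, 0], "twist": 0, "claw": 1}, {"xyz": [2, 0.1, 0], "twist": 0, "claw": 1}, {"xyz": [1.5, 0.07, 0], "twist": 0, "claw": 1}, {"xyz": [0.5, 0.03, 0], "twist": 0, "claw": 1}, {"xyz": [0.3, 0.02, 0], "twist": 0, "claw": 1}])

```text
time_s: 44.1
tool_pos: [0.5214, 0.2765, 0.2877]
tool_rot: [179.9, -0.1, 92.9]
wrist_force: [-1.1, 2.4, 5.9]
opening: 0.12
gripper_force: 30.0
```

Near the start position (0.528); continue gently until the stop.

>>> move_arm(plan=[{"xyz": [0.3, 0.02, 0], "twist": 0, "claw": 1}, {"xyz": [0.3, 0.02, 0], "twist": 0, "claw": 1}, {"xyz": [0.2, 0.01, 0], "twist": 0, "claw": 1}, {"xyz": [0.2, 0.01, 0], "twist": 0, "claw": 1}, {"xyz": [0, 0, 0], "twist": 0, "claw": 1}])

```text
time_s: 44.6
tool_pos: [0.5311, 0.2771, 0.2877]
tool_rot: [179.9, -0.1, 92.9]
wrist_force: [0.3, 1.4, 4.4]
opening: 0.115
gripper_force: 30.0
```

>>> move_arm(plan=[{"xyz": [0.1, 0, 0], "twist": 0, "claw": 1}, {"xyz": [0.1, 0.01, 0], "twist": 0, "claw": 1}, {"xyz": [0.1, 0, 0], "twist": 0, "claw": 1}, {"xyz": [0, 0, 0], "twist": 0, "claw": 1}, {"xyz": [0, 0, 0], "twist": 0, "claw": 1}])

```text
time_s: 45.1
tool_pos: [0.5339, 0.2772, 0.2877]
tool_rot: [179.9, -0.1, 92.9]
wrist_force: [0.1, 1.4, 5.8]
opening: 0.116
gripper_force: 30.0
```

>>> move_arm(plan=[{"xyz": [0.1, 0, 0], "twist": 0, "claw": 1}, {"xyz": [0.1, 0.01, 0], "twist": 0, "claw": 1}, {"xyz": [0.1, 0, 0], "twist": 0, "claw": 1}, {"xyz": [0, 0, 0], "twist": 0, "claw": 1}, {"xyz": [0, 0, 0], "twist": 0, "claw": 1}])

```text
time_s: 45.6
tool_pos: [0.5362, 0.2774, 0.2876]
tool_rot: [-180.0, -0.1, 92.9]
wrist_force: [-4.6, 0.7, 7.3]
opening: 0.118
gripper_force: 30.0
```

>>> move_arm(plan=[{"xyz": [0.1, 0, 0], "twist": 0, "claw": 1}, {"xyz": [0.1, 0.01, 0], "twist": 0, "claw": 1}, {"xyz": [0, 0, 0], "twist": 0, "claw": 1}, {"xyz": [0, 0, 0], "twist": 0, "claw": 1}, {"xyz": [0, 0, 0], "twist": 0, "claw": 1}])

```text
time_s: 46.1
tool_pos: [0.537, 0.2776, 0.2876]
tool_rot: [-179.7, -0.1, 92.9]
wrist_force: [-13.7, -1.1, 10.8]
opening: 0.119
gripper_force: 30.0
```

>>> move_arm(plan=[{"xyz": [0, 0, 0], "twist": 0, "claw": 0.7}, {"xyz": [0, 0, 0], "twist": 0, "claw": 0.7}, {"xyz": [0, 0, 0], "twist": 0, "claw": 0.7}, {"xyz": [-0.1, 0, 1], "twist": 0, "claw": 0.7}, {"xyz": [0, 0, 3], "twist": 0, "claw": 0.7}])

```text
time_s: 46.6
tool_pos: [0.537, 0.2767, 0.3234]
tool_rot: [-179.6, 0.1, 92.9]
wrist_force: [0.4, 0.6, 0.4]
opening: 0.297
gripper_force: 0.0
```

>>> move_arm(plan=[{"xyz": [0, 0, 4], "twist": 0, "claw": 0.7}, {"xyz": [-2, -1, 4], "twist": 0, "claw": 0.7}, {"xyz": [-3, -2, 3], "twist": 0, "claw": 0.7}, {"xyz": [-3, -2, 0], "twist": 0, "claw": 0.7}, {"xyz": [0, 0, 0], "twist": 0, "claw": 0.7}])

```text
time_s: 47.1
tool_pos: [0.4549, 0.2255, 0.4397]
tool_rot: [179.8, -0.1, 92.8]
wrist_force: [1.1, -0.1, 0.2]
opening: 0.3
gripper_force: 0.0
```

```bash
python3 - <<'E'
from h import *
s=vision.snapshot("wrist"); o=manip.observe();print(o["tool_pos"],o["wrist_force"])
for q in models.place_of(s,"chest_drawer0_handle")[:2]: print(round(q["p"],2),onz(s,[q["position"]],.122).round(4))
hsv=cv2.cvtColor(s["frame"],cv2.COLOR_RGB2HSV)
f=s["frame"].astype(int); P0=proj(s,[[.5365,.2775,.1275],[.5365-.051*.03,.3075,.1275]]); print(P0.round(1))
for c,r in P0: 
    r=int(r); print(r,f[r,int(c)-14:int(c)+15:2].sum(1).tolist())
g=cv2.inRange(hsv,(60,80,20),(90,255,255)); r=int(P0[1,1]); x=np.nonzero(g[r])[0]; print("green cols",x.min(),x.max(),onz(s,[(x.max(),r)],.158).round(4))
s=vision.snapshot("scene"); save(s,"final")
hs=cv2.cvtColor(s["frame"],cv2.COLOR_RGB2HSV)
for n,a,b in(("orange",4,15),("yellow",19,32)):
    m=((hs[...,0]>=a)&(hs[...,0]<=b)&(hs[...,1]>150)).astype(np.uint8); m[:230]=0;m[345:]=0;m[:,:190]=0;m[:,305:]=0; ys,xs=np.nonzero(m); print(n,len(xs),xs.mean(),ys.mean())
E
```

```text
[0.45617408 0.22623386 0.438484  ] [0.17256917 0.853557   0.02009559]
0.68 [[0.5335 0.2785 0.122 ]]
[[428.9 156. ]
 [431.7 111.7]]
155 [594, 604, 491, 305, 383, 424, 457, 450, 416, 381, 229, 95, 106, 98, 96]
111 [591, 563, 323, 332, 396, 429, 462, 440, 411, 374, 194, 97, 103, 104, 107]
green cols 438 513 [[0.5775 0.3111 0.158 ]]
orange 515 245.7864077669903 302.7281553398058
yellow 490 272.0408163265306 296.1469387755102
```

```bash
python3 -c "
from plant import manip
print(manip.close_job())"
```

```text
the job is handed in; nothing more can be done
None
```

I handed the job in: the yellow and orange brushes (the only ones of the three there) are snapped into clips, both purple cartons lie flat and centred along the shelf, and the drawer is pushed fully shut.

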